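# Clear the leftover medals and set the straightedge fence on the setting board

## Robot

A 7-joint arm with a two-finger parallel gripper is mounted at the origin on the work surface. World frame = base frame: x ahead of the robot, y to its left, z up, the work surface at z = 0. Lengths are in mm, angles in rad, forces in N, time in s.
With the tool pointing down it reaches from about 400 to 925 mm from the base axis. Payload 4.1 kg.
Tool frame: the origin (TCP) lies between the finger pads; the fingertips stand 19 mm ahead of it and the grasp point (between the pads) is the TCP; x points along the fingers, y is the direction in which the jaws open and shut, and the axes are right-handed (so a half turn about x gives the same grasp; the last joint's range is limited). The gripper opens to 85 mm and grips with 20 to 120 N. Pads are 22 mm wide; open, the fingers measure 114 mm over their backs; the gripper's body (76 mm by 85 mm) begins 54 mm behind the grasp point. The pads swing forward as they close: fully open they stand 13 mm farther back than shut.
Start: joints at [1.151, 0.398, 0.045, 1.537, -0.019, 1.207, -0.051], TCP at [204.999, -616.86, 250.347] pointing down, gripper open.
Joint ranges: [-2.82, 2.82], [-0.49, 2.23], [-1.37, 1.46], [0, 2.46], [-1.36, 4.5], [0.23, 2], [-2.94, 2.94]. Speed limits (rad/s): [2.57, 2.57, 3.14, 3.14, 3.14, 3.14, 3.14].

## Interface

Orientations are given as a rotation vector (axis times angle).
In Python, from cell import env, optics gives the robot as it stands.
- The arm moves only by the shell command python3 -m inch 'ROWS' [FORCE]. ROWS is JSON, a list that holds one entry, the list of rows, each a list of 5 numbers: the shift along the tool's x, y, z in mm, then the turn about the tool's x in degrees, then the finger opening in mm, from 0 to 85.4. A call has 1 to 20 rows; each row is the pose to reach, as a shift and turn from the pose commanded when the call began, along the tool's axes at that moment; what a row does not reach only later rows make up. A row lasts 1/12 s, in which the tool goes at most 41.7 mm and 7.16 degrees, less where a joint would pass 70% of its speed; a pose out of reach is approached as far as the arm can. A call with a gripper value outside its range is refused whole. The fingers move at their own pace and stop on an object; FORCE is the grip in N (left out, the last holds). Time passes only in rows, so rows that repeat a pose let the fingers close. It gives the time, the measured TCP pose, the force and the opening at its end, in the units of the state.
- env.state(): the state, without advancing time (a new reading comes with each control period).
- optics.snapshot(name): name is "side" or "top"; returns the picture (384x512x3 uint8, red, green, blue); there is no depth.
- optics.camera_model(name): a dict with "vertical_fov" (degrees; the focal length in pixels is half the picture's height over the tangent of half this angle, whatever the lens; pixels are square), "cx", "cy" (the principal point, pixels), "D" ([k1, k2, p1, p2, k3] as OpenCV has them; the pictures are not rectified), "rvec" (rotation vector, rad) and "tvec" (3), from world to camera coordinates, as OpenCV has them. Camera axes: x right, y down, z forward; pixel columns grow to the right and rows downward; lengths in mm; the calibration is good to about 2 mm. A picture is of the moment at which its call begins. camera_model takes no time and is no camera call.
- env.hand_in(): hands the job in, once; it reports no verdict.
The state is a dict: "t": time; "joint_positions": joint angles; "joint_velocities": joint speeds; "joint_efforts": joint torques, N m; "tool_pos": TCP position; "ee_rot": TCP orientation; "ft_force": force on the tool from outside, world axes, zero at the start; "ft_torque": the same for the moment, N m; "width": opening from 0.0 (shut) to 1.0 (fully open).
Only numpy, scipy, OpenCV 4.12 (cv2) and the standard library are available. Lean on these libraries where they do the work, as an engineer would, in place of code of your own. Each camera call takes 0.05 s, during which the arm holds its last target.

## Task

Get the setting board ready for its next row of medals: pick up the white scoop tray by its tab and tip all five loose medals into the blue tote, then stand the empty tray upright in the middle of the dark rubber mat. After that, take the straightedge off the white board and lay it flat on the bench along the middle of the board's near edge (the long edge facing the robot), flush against that edge from end to end. Leave the bottle and the jar standing where they are.

Things in the scene. Friction and masses are not known exactly. Their poses are not given: they have to be found in the camera images.
- tray: white scoop tray, 150 mm long (own x), 100 wide (y), origin at the centre of its underside, z up. Floor 4 mm; walls 35 high, 4 thick at both long sides and the back (-x). Spout end (+x) has no wall: the floor's last 24 mm ramp up at 25 degrees to 13 high. Tab handle on the back wall (see tray_grip). 0.2 kg. Starts on the bench in front of the board, holding the medals
- tray_grip (a point): point to pinch on the tray's tab, at x -90, y 0, z 58 mm of the tray; axes are the tray's (untilted). The tab is a plate 10 mm thick, 40 wide (y), 56 long, from x -74, z 30 up and backwards to x -102, z 79 mm, leaning 30 degrees from vertical towards -x; pinch across the 10 mm, the tool tilted along the tab
- medal1: copper-coloured medal, a disc 32 mm in diameter and 9 mm thick with a 5 mm hanging lug on its rim towards own +x, 35 g; one of five alike, lying flat in the tray at the start; origin at the centre of its underside
- medal2: copper-coloured medal, a disc 32 mm in diameter and 9 mm thick with a 5 mm hanging lug on its rim towards own +x, 35 g; one of five alike, lying flat in the tray at the start; origin at the centre of its underside
- medal3: copper-coloured medal, a disc 32 mm in diameter and 9 mm thick with a 5 mm hanging lug on its rim towards own +x, 35 g; one of five alike, lying flat in the tray at the start; origin at the centre of its underside
- medal4: copper-coloured medal, a disc 32 mm in diameter and 9 mm thick with a 5 mm hanging lug on its rim towards own +x, 35 g; one of five alike, lying flat in the tray at the start; origin at the centre of its underside
- medal5: copper-coloured medal, a disc 32 mm in diameter and 9 mm thick with a 5 mm hanging lug on its rim towards own +x, 35 g; one of five alike, lying flat in the tray at the start; origin at the centre of its underside
- tote: blue open-topped plastic tote standing fixed on the bench to one side, 260 mm (own x) by 190 mm (y) outside and 90 mm high, walls and floor 5 mm (a lip adds 10 mm all round at the rim); origin at the centre of its underside
- mat: dark rubber mat fixed on the bench on the other side, 240 mm (own x) by 200 mm (y), 3 mm thick; origin at the centre of its underside
- board: white plastic setting board fixed on the bench, 220 mm (own x) by 260 mm (y), 10 mm thick, two rows of five medals glued on its far half (from x = +27 mm on, up to 19.6 mm above the bench), bare near half; origin at the centre of its underside; its near edge is the long face at own x = -110 mm, facing the robot
- board_edge (a point): middle of the board's near edge at bench height; axes as the board's: y runs along the edge, -x points away from the board towards the robot
- straightedge: steel-grey straightedge bar 250 mm long (own y), 28 mm wide (x), 16 mm thick, with a black grip rib along its middle top, 90 mm long (y), 14 mm thick (x), 34 mm high, so 50 mm high in all; both long faces are alike; 0.35 kg; origin at the centre of its underside, z up. It starts lying askew on the bare half of the board
- straightedge_end_a (a point): middle of the straightedge's underside at its +y end
- straightedge_end_b (a point): middle of the straightedge's underside at its -y end
- bottle: white capped bottle, 54 mm in diameter, 140 mm tall, bystander; origin at its base
- jar: low amber jar, 64 mm in diameter, 70 mm tall, bystander; origin at its base

How it is judged:
By the outcome, as a careful person would: the job done as asked, in the order asked, and still so for the second after the job is handed in, with the robot touching nothing.
It also fails if it takes over 64 s, if anything falls off the work surface, if the arm or the gripper's body presses on something with over 40 N, if the wrist force passes 120 N, or if a joint passes its speed limit or range.

## Working session

There is one attempt and no reset: what is moved stays moved. The work goes in short steps, Python scripts to look and compute and a shell command to move; the robot and the scene stay as the last step left them, time stands still between calls to the robot, and variables do not carry over. Pictures are saved under pics/ and viewed, and the job is handed in when it is done.

```bash
ls; mkdir -p pics; python3 - <<'E'
from cell import env, optics
import cv2
print(env.state())
for n in("side","top"):
    print(optics.camera_model(n))
    im=optics.snapshot(n); cv2.imwrite(f"pics/{n}0.png",cv2.resize(im[:,:,::-1],(800,600),interpolation=cv2.INTER_CUBIC))
    cv2.imwrite(f"pics/{n}0_raw.png",im[:,:,::-1])
E
```

```text
pics
{'t': 0.0, 'joint_positions': array([ 1.15101907,  0.39918159,  0.04500546,  1.53786088, -0.01869861,
        1.20687781, -0.05072286]), 'joint_velocities': array([ 2.99521763e-04,  1.18870709e-03, -9.18647732e-04, -2.93970523e-05,
        2.33151954e-04,  7.69528316e-04,  3.24078788e-04]), 'joint_efforts': array([-5.75967169e-04, -4.75119209e+01,  1.36455953e+00, -2.54214549e+01,
        1.16904953e-02,  9.37247562e-03, -9.69546193e-06]), 'tool_pos': array([ 204.80390625, -616.27855922,  249.27807281]), 'ee_rot': array([ 2.04830807,  0.33349387, -2.04918981]), 'ft_force': array([ 0.97193875, -0.25507294, -0.01836585]), 'ft_torque': array([-0.01202971, -0.00361132, -0.02105651]), 'width': 1.0005989239326676}
{'vertical_fov': 44.3608153042609, 'cx': 254.12690887577102, 'cy': 187.49726811147244, 'D': array([0.05990524, 0.        , 0.        , 0.        , 0.        ]), 'rvec': array([ 0.90391569, -2.59111969,  0.94760214]), 'tvec': array([ 474.49707183,  321.95771327, 1137.56760864])}
{'vertical_fov': 51.34756271865012, 'cx': 257.78645606398493, 'cy': 195.87271062144058, 'D': array([-0.12921323,  0.        ,  0.        ,  0.        ,  0.        ]), 'rvec': array([ 2.19721251, -2.15055731,  0.07988284]), 'tvec': array([ -13.90716227,  609.15079687, 1273.59484149])}
```

View pics/top0.png

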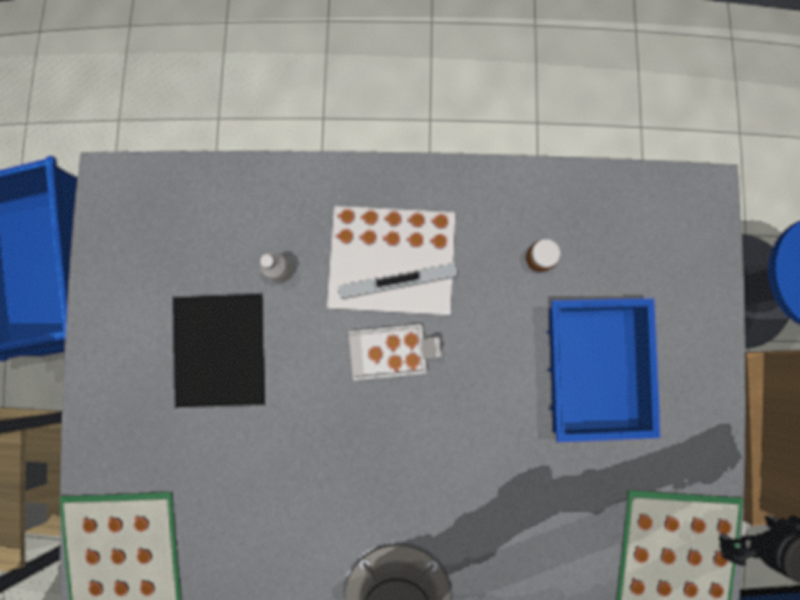

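View pics/side0.png

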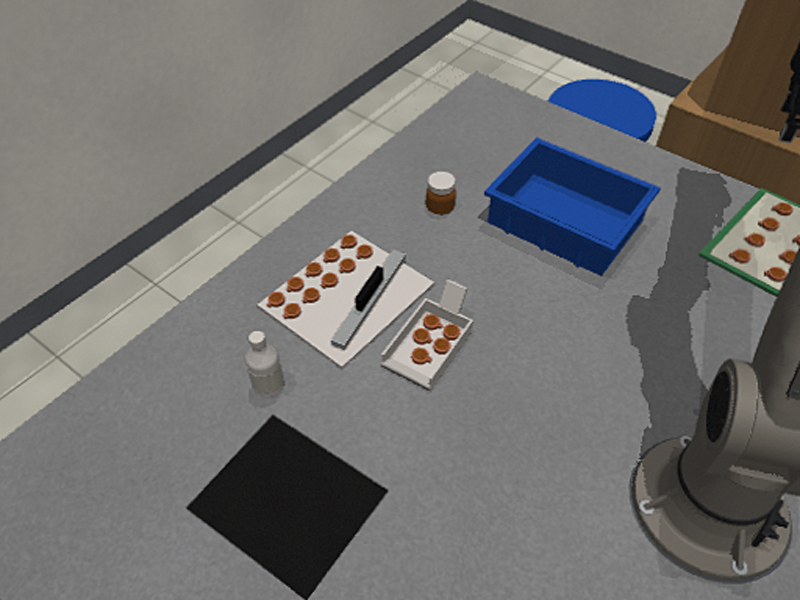

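```bash
cat > h.py <<'E'
import numpy as np, cv2
from cell import env, optics
def cam(n):
    m=optics.camera_model(n); f=192/np.tan(np.radians(m["vertical_fov"]/2))
    K=np.array([[f,0,m["cx"]],[0,f,m["cy"]],[0,0,1]]); R=cv2.Rodrigues(np.array(m["rvec"]))[0]
    return K,np.array(m["D"]),R,np.array(m["tvec"]).reshape(3)
def px2w(n,uv,z):
    K,D,R,t=cam(n); uv=np.asarray(uv,float).reshape(-1,1,2)
    p=cv2.undistortPoints(uv,K,D).reshape(-1,2)
    C=-R.T@t; d=np.c_[p,np.ones(len(p))]@R
    return C+d*((np.asarray(z)-C[2])/d[:,2])[:,None]
def proj(n,P):
    K,D,R,t=cam(n)
    return cv2.projectPoints(np.asarray(P,float).reshape(-1,1,3),cv2.Rodrigues(R)[0],t,K,D)[0].reshape(-1,2)
def crop(im,x0,y0,w,h,s,name,grid=10):
    c=cv2.resize(im[y0:y0+h,x0:x0+w,::-1],(w*s,h*s),interpolation=cv2.INTER_CUBIC).copy()
    for x in range(x0-x0%grid+grid,x0+w,grid):
        cv2.line(c,((x-x0)*s+s//2,0),((x-x0)*s+s//2,5),(0,0,255),1); cv2.putText(c,str(x),((x-x0)*s,15),0,.35,(0,0,255))
    for y in range(y0-y0%grid+grid,y0+h,grid):
        cv2.line(c,(0,(y-y0)*s+s//2),(5,(y-y0)*s+s//2),(0,0,255),1); cv2.putText(c,str(y),(7,(y-y0)*s+s//2+4),0,.35,(0,0,255))
    cv2.imwrite(f"pics/{name}.png",c)
def tool():
    s=env.state(); return s["tool_pos"],cv2.Rodrigues(s["ee_rot"])[0],s
E
python3 - <<'E'
from h import *
p,R,s=tool(); print(R.round(3)); 
for n in("top","side"): K,D,Rc,t=cam(n); print(n,-Rc.T@t)
t=cv2.imread("pics/top0_raw.png")[:,:,::-1]; s=cv2.imread("pics/side0_raw.png")[:,:,::-1]
crop(t,200,125,100,75,8,"tb"); crop(t,215,200,75,50,10,"tt"); crop(s,160,140,150,112,5,"sb")
E
```

```text
[[-0.001  0.315 -0.949]
 [ 0.002 -0.949 -0.315]
 [-1.    -0.002  0.   ]]
top [ 501.21253916  -14.9415692  1319.79720521]
side [  54.36097     673.50753777 1079.95221471]
```

View pics/tb.png

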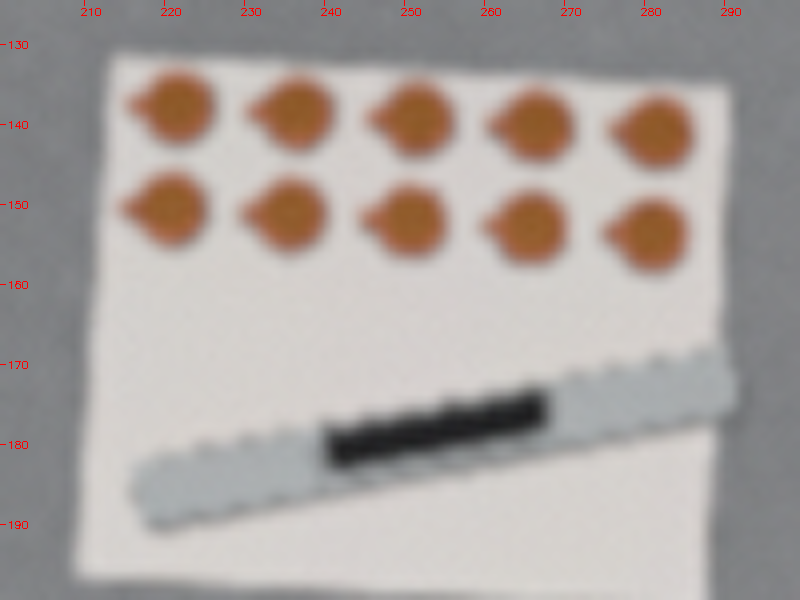

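View pics/tt.png

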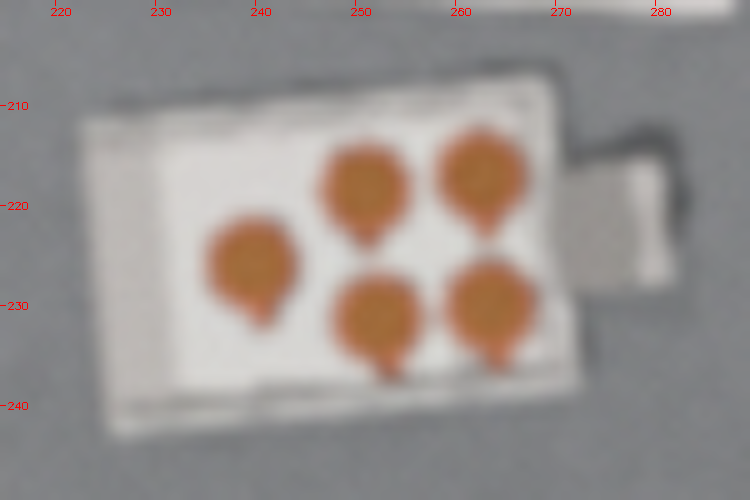

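View pics/sb.png

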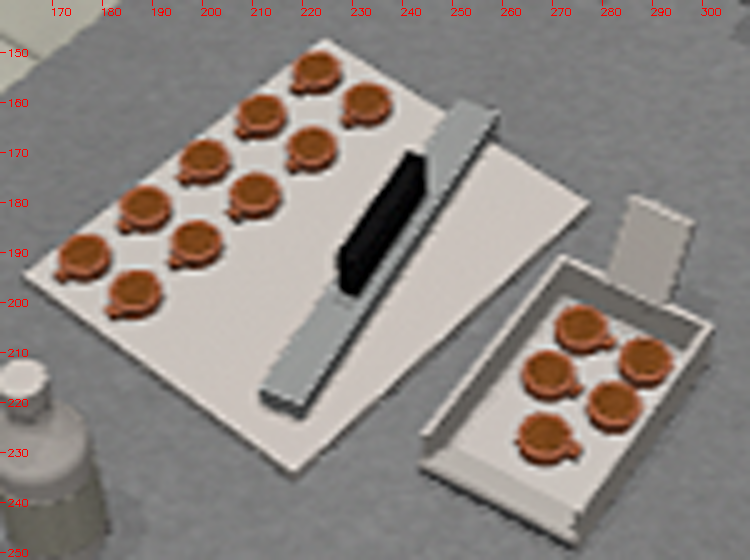

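```bash
cat > fit.py <<'E'
from h import *
from scipy.optimize import least_squares
def T(uv,x0,y0,s): uv=np.array(uv,float); return (uv-(s-1)/2)/s+[x0,y0]
def full(uv): return (np.array(uv,float)+.5)/1.5625-.5
def fit(name,obs,init,z):
    # obs: list of (cam, model pts, px)
    def res(q):
        c,s=np.cos(q[2]),np.sin(q[2]); r=[]
        for n,M,uv in obs:
            M=np.array(M,float); W=np.c_[M[:,0]*c-M[:,1]*s+q[0],M[:,0]*s+M[:,1]*c+q[1],M[:,2]+z]
            r.append((proj(n,W)-uv).ravel())
        return np.concatenate(r)
    o=least_squares(res,init,loss='soft_l1',x_scale=[10,10,.1])
    print(name,o.x[:2].round(1),"yaw",np.degrees(o.x[2]).round(2)); print("  res",res(o.x).reshape(-1,2).round(1).tolist())
    return o.x
if __name__=="__main__":
    a=.866*5
    fit("tray",[("top",[(-75,-50,35),(-75,50,35),(75,-50,35),(75,50,35),(-102-a,-20,76.5),(-102-a,20,76.5)],T([(552,80),(580,385),(80,120),(112,435),(668,157),(674,285)],215,200,10)),
     ("side",[(-75,-50,35),(-75,50,35),(75,-50,35),(75,-50,0),(75,50,0),(-102,-20,79),(-102,20,79)],T([(562,256),(713,325),(425,437),(420,465),(575,547),(632,197),(693,222)],160,140,5))],[480,0,1.6],0)
    fit("str",[("top",[(14,-125,16),(-14,-125,16),(-14,125,16),(7,45,50),(7,-45,50),(-7,-45,50),(-7,45,50)],T([(733,345),(737,412),(160,530),(325,428),(545,390),(548,425),(335,468)],200,125,8)),
     ("side",[(14,-125,16),(-14,-125,16),(14,125,16),(-14,125,16)],T([(458,100),(498,113),(262,393),(305,407)],160,140,5))],[600,0,0.1],10)
    fit("board",[("top",[(110,130,10),(110,-130,10),(-110,130,10)],T([(112,52),(730,85),(75,578)],200,125,8)),("top",[(-110,-130,10)],full([(449.5,314)])),
     ("side",[(110,-130,10),(110,130,10),(-110,-130,10),(-110,130,0)],T([(325,40),(25,272),(588,203),(293,476)],160,140,5))],[650,0,0],0)
    fit("mat",[("top",[(120,100,3),(120,-100,3),(-120,-100,3),(-120,100,3)],full([(174,296),(263,294),(265,404),(175,407)])),
     ("side",[(120,100,3),(120,-100,3),(-120,-100,3),(-120,100,3)],full([(188,507),(274,416),(387,490),(307,600)]))],[500,400,0],0)
    fit("tote",[("top",[(140,105,90),(140,-105,90),(-140,-105,90),(-140,105,90)],full([(550,299),(655,298),(660,438),(556,441)])),
     ("side",[(140,105,90),(140,-105,90),(-140,-105,90),(-140,105,90)],full([(486,191),(537,138),(660,187),(600,262)]))],[500,-400,0],0)
    print("jar",px2w("top",full([(546,254)]),70)); print("bottle",px2w("top",full([(266,260)]),140))
E
python3 fit.py
```

```text
tray [513.8  30.5] yaw 96.55
  res [[-0.6, -0.1], [-0.5, 0.4], [0.2, 0.2], [-0.3, -0.3], [-1.0, 0.1], [-0.4, 0.1], [-0.1, -0.9], [0.2, -0.5], [-0.8, -1.2], [0.5, 0.6], [0.5, 0.2], [0.2, -1.0], [0.4, -0.4]]
str [662.5  12.4] yaw 12.76
  res [[-0.5, 0.1], [0.8, 0.0], [-2.2, 0.5], [-0.6, 0.8], [-0.4, -0.1], [0.2, -0.2], [-1.0, 0.1], [0.1, -1.1], [0.3, -0.9], [-0.1, -1.3], [0.1, -0.7]]
board [710.5  27.3] yaw -2.12
  res [[-0.2, 0.1], [0.0, 0.3], [-0.2, -0.4], [-0.0, 0.2], [-0.1, -1.2], [-0.5, -0.2], [0.4, -0.7], [0.2, 0.9]]
mat [507.6 393.7] yaw 3.33
  res [[-1.2, 0.4], [-0.3, -0.6], [-0.1, 1.3], [-1.0, 0.7], [-1.0, -0.4], [0.1, -1.9], [1.7, -0.3], [-0.2, -0.4]]
tote [ 487.4 -405.9] yaw 1.97
  res [[0.8, 0.3], [-1.0, 0.1], [-1.1, 0.1], [-0.7, 0.2], [-1.7, -1.0], [-0.4, -1.3], [0.3, 0.1], [7.9, -8.3]]
jar [[ 718.59378468 -289.87952767   70.        ]]
bottle [[683.7233115  263.90234045 140.        ]]
```

```bash
cat > go.py <<'E'
# usage: go.py x y z yaw_of_tool_y(deg)  -> shift in tool axes + turn
import sys
from h import *
x,y,z,yaw=map(float,sys.argv[1:5])
p,R,s=tool()
d=R.T@(np.array([x,y,z])-p); cur=np.degrees(np.arctan2(R[1,1],R[0,1]))
w=(yaw-cur+180)%360-180
print("t",round(s["t"],2),"pos",p.round(1),"yawy",cur.round(1),"tilt",np.degrees(np.arccos(-R[2,0])).round(1),"F",s["ft_force"].round(1),"w",round(s["width"]*85.4,1),"J",s["joint_positions"].round(2))
print("shift",d.round(1),"turn",round(-w,1),"rows",max(np.linalg.norm(d)/41.7,abs(w)/7.16).__round__(1))
E
python3 go.py 524 -59 170 6.5
```

```text
t 0.1 pos [ 204.9 -616.3  249.4] yawy -71.6 tilt 0.1 F [-0.1  0.9  0.8] w 85.2 J [ 1.15  0.4   0.05  1.54 -0.02  1.21 -0.05]
shift [  80.1 -428.  -478.7] turn -78.1 rows 15.5
```

```bash
python3 -m inch '[[[80,-428,-479,-78,65],[80,-428,-479,-78,65],[80,-428,-479,-78,65],[80,-428,-479,-78,65],[80,-428,-479,-78,65],[80,-428,-479,-78,65],[80,-428,-479,-78,65],[80,-428,-479,-78,65],[80,-428,-479,-78,65],[80,-428,-479,-78,65],[80,-428,-479,-78,65],[80,-428,-479,-78,65],[80,-428,-479,-78,65],[80,-428,-479,-78,65],[80,-428,-479,-78,65],[80,-428,-479,-78,65],[80,-428,-479,-78,65],[80,-428,-479,-78,65],[80,-428,-479,-78,65],[80,-428,-479,-78,65]]]'; python3 go.py 524 -59 90 6.5; python3 - <<'E'
from h import *
for n in("side","top"): cv2.imwrite(f"pics/{n}1_raw.png",optics.snapshot(n)[:,:,::-1])
s=cv2.imread("pics/side1_raw.png")[:,:,::-1];crop(s,200,100,150,112,5,"s1")
E
```

```text
t: 1.77
tool_pos: [523.8, -61.5, 170.1]
ee_rot: [1.128, 1.259, -1.13]
ft_force: [-0.0, 0.4, 0.2]
width: 0.761
t 1.77 pos [523.8 -61.5 170.1] yawy 6.2 tilt 0.1 F [-0.   0.4  0.2] w 65.0 J [ 0.46  0.29 -0.51  1.91  0.17  0.99 -0.01]
shift [80.1  0.5 -2.6] turn -0.3 rows 1.9
```

View pics/s1.png

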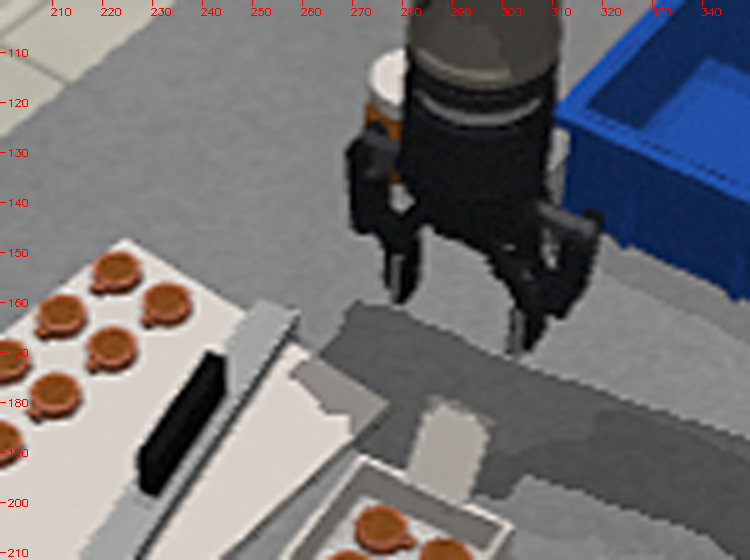

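```bash
python3 -m inch '[[[30,0,-2,0,65],[60,0,-2,0,65],[85,0,-2,0,65],[100,0,-2,0,65],[112,0,-2,0,65],[112,0,-2,0,65],[112,0,-2,0,65]]]'; python3 go.py 524 -59 58 6.5; python3 - <<'E'
from h import *
crop(optics.snapshot("side"),240,120,100,90,6,"s2");crop(optics.snapshot("top"),215,180,100,75,8,"t2")
E
```

```text
t: 2.45
tool_pos: [524.3, -58.2, 58.4]
ee_rot: [1.127, 1.259, -1.128]
ft_force: [-0.2, -0.3, 0.1]
width: 0.761
t 2.45 pos [524.3 -58.2  58.4] yawy 6.3 tilt 0.0 F [-0.2 -0.3  0.1] w 65.0 J [ 0.41  0.45 -0.46  1.99  0.28  0.76 -0.11]
shift [ 0.4 -0.4  0.8] turn -0.2 rows 0.0
```

View pics/s2.png

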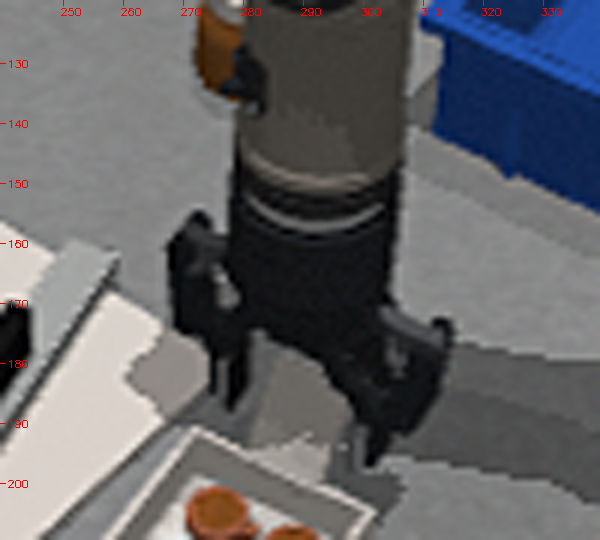

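View pics/t2.png

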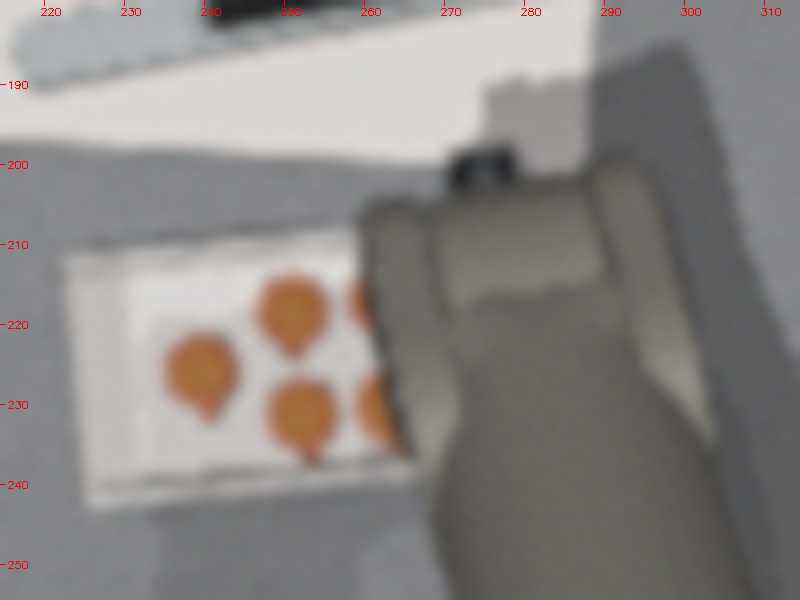

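```bash
python3 -m inch '[[[0,0,0,0,30],[0,0,0,0,30],[0,0,0,0,30],[0,0,0,0,30],[0,0,0,0,30],[0,0,0,0,30],[0,0,0,0,30]]]' 120; python3 -m inch '[[[-2,0,0,0,30],[-6,0,0,0,30],[-12,0,0,0,30],[-20,0,0,0,30],[-30,0,0,0,30],[-40,0,0,0,30],[-45,0,0,0,30]]]';python3 go.py 524 -59 220 6.5; python3 - <<'E'
from h import *
crop(optics.snapshot("side"),210,120,120,110,5,"s3")
E
```

```text
t: 3.13
tool_pos: [524.5, -58.0, 59.8]
ee_rot: [1.126, 1.259, -1.127]
ft_force: [-1.8, -0.1, 6.9]
width: 0.447
t: 3.72
tool_pos: [525.4, -57.6, 105.3]
ee_rot: [1.128, 1.257, -1.125]
ft_force: [0.3, 0.2, -3.7]
width: 0.443
t 3.72 pos [525.4 -57.6 105.3] yawy 6.4 tilt 0.2 F [ 0.3  0.2 -3.7] w 37.8 J [ 0.43  0.38 -0.49  1.96  0.23  0.85 -0.07]
shift [-114.7   -1.2    1.3] turn -0.1 rows 2.8
```

View pics/s3.png

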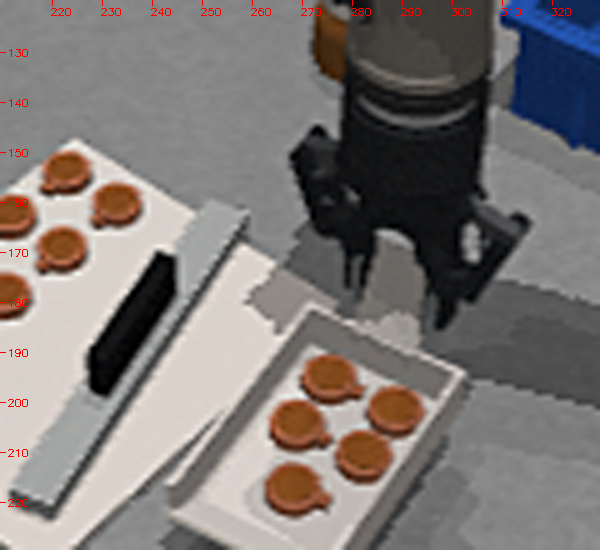

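```bash
python3 -m inch '[[[-5,0,0,0,30],[-15,0,0,0,30],[-30,0,0,0,30],[-45,0,0,0,30],[-60,0,0,0,30],[-75,0,0,0,30],[-90,0,0,0,30],[-105,0,0,0,30],[-120,0,0,0,30],[-133,0,0,0,30],[-140,0,0,0,30],[-143,0,0,0,30],[-145,0,0,0,30]]]';python3 go.py 400 -406 250 -90
```

```text
t: 4.85
tool_pos: [524.1, -57.6, 248.5]
ee_rot: [1.126, 1.26, -1.127]
ft_force: [-0.2, -0.3, -4.2]
width: 0.446
t 4.85 pos [524.1 -57.6 248.5] yawy 6.4 tilt 0.0 F [-0.2 -0.3 -4.2] w 38.1 J [ 0.49  0.21 -0.53  1.82  0.11  1.14  0.03]
shift [  -1.4 -162.2  332.4] turn 96.4 rows 13.5
```

```bash
python3 -m inch '[[[0,-2,3,1,30],[0,-6,13,4,30],[0,-15,30,9,30],[0,-24,50,14,30],[0,-34,70,20,30],[0,-44,90,26,30],[0,-54,110,32,30],[0,-63,130,38,30],[0,-73,150,43,30],[0,-83,170,49,30],[0,-92,190,55,30],[0,-102,209,61,30],[0,-112,229,67,30],[0,-122,249,72,30],[0,-131,269,78,30],[0,-141,289,84,30],[0,-149,306,89,30],[0,-156,319,93,30],[0,-160,329,95,30],[0,-162,332,96,30]]]';python3 go.py 400 -406 250 -90; python3 - <<'E'
from h import *
crop(optics.snapshot("side"),290,50,150,120,5,"s4");crop(optics.snapshot("top"),320,160,120,120,5,"t4")
E
```

```text
t: 6.52
tool_pos: [398.6, -407.3, 247.2]
ee_rot: [2.218, 0.003, -2.223]
ft_force: [-0.2, 1.2, -4.3]
width: 0.447
t 6.52 pos [ 398.6 -407.3  247.2] yawy -89.9 tilt 0.1 F [-0.2  1.2 -4.3] w 38.1 J [ 0.79  0.26 -0.09  1.73  0.03  1.15 -0.87]
shift [-2.8 -1.3 -1.4] turn 0.1 rows 0.1
```

View pics/s4.png

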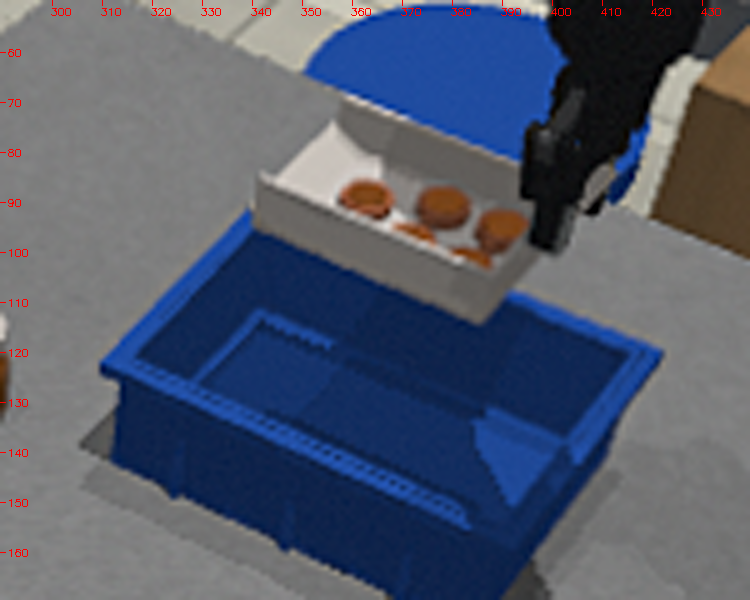

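View pics/t4.png

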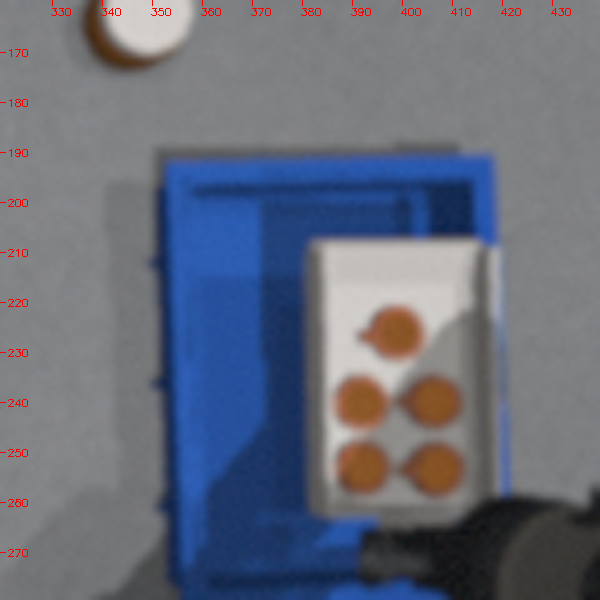

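```bash
python3 -m inch '[[[15,1,1,0,30],[15,1,1,0,30],[15,1,1,0,30],[15,1,1,0,30],[15,1,1,0,30],[15,1,1,0,30]]]' 20;python3 go.py 400 -406 250 -90; python3 - <<'E'
from h import *
crop(optics.snapshot("side"),290,50,150,120,5,"s5")
E
```

```text
t: 7.12
tool_pos: [399.8, -406.5, 234.0]
ee_rot: [2.218, 0.007, -2.216]
ft_force: [0.2, -0.8, -5.0]
width: 0.448
t 7.12 pos [ 399.8 -406.5  234. ] yawy -89.6 tilt 0.1 F [ 0.2 -0.8 -5. ] w 38.3 J [ 0.79  0.27 -0.09  1.75  0.03  1.12 -0.87]
shift [-16.   -0.5  -0.2] turn 0.4 rows 0.4
```

View pics/s5.png

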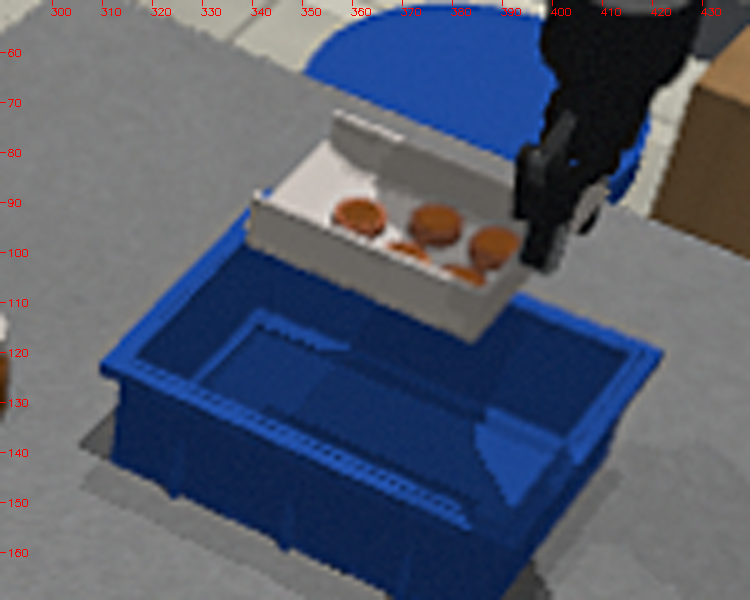

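```bash
python3 -m inch '[[[6,0,0,0,30],[20,0,0,0,30],[40,0,0,0,30],[60,0,0,0,30],[80,0,0,0,30],[95,0,0,0,30],[100,0,0,0,30],[100,0,0,0,30],[100,0,0,0,30]]]' 20;python3 -m inch '[[[-41,0,0,0,30],[-80,0,0,0,30],[-105,0,0,0,30],[-120,0,0,0,30],[-124,0,0,0,30],[-124,0,0,0,30]]]' 20; python3 - <<'E'
from h import *
crop(optics.snapshot("side"),290,50,150,120,5,"s6")
E
```

```text
t: 7.92
tool_pos: [399.6, -406.9, 133.8]
ee_rot: [2.219, 0.007, -2.217]
ft_force: [-0.5, 0.0, -3.3]
width: 0.448
t: 8.42
tool_pos: [400.2, -407.4, 259.9]
ee_rot: [2.221, 0.003, -2.212]
ft_force: [0.1, 0.4, -4.4]
width: 0.448
```

View pics/s6.png

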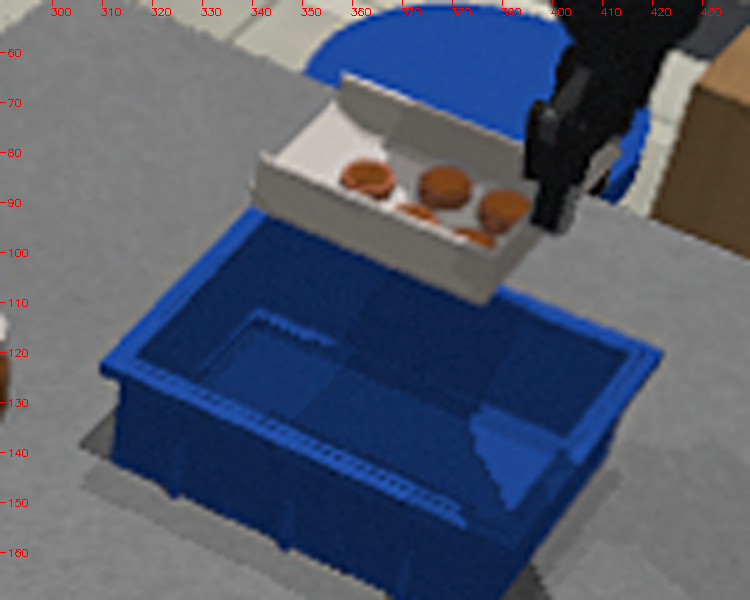

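```bash
python3 -m inch '[[[6,0,-2,0,30],[20,0,-8,0,30],[40,0,-15,0,30],[60,0,-22,0,30],[80,0,-25,0,30],[100,0,-25,0,30],[120,0,-25,0,30],[140,0,-25,0,30],[157,0,-25,0,30],[169,0,-25,0,30],[175,0,-25,0,30],[175,0,-25,0,30]]]' 20; python3 go.py 447 -406 85 -90;python3 -m inch '[[[0,0,-6,0,30],[0,0,-11,0,30],[0,0,-16,0,30],[0,0,-20,0,30]]]'; python3 -m inch '[[[0,0,-3,0,30],[0,0,-5,0,30]]]';python3 - <<'E'
from h import *
crop(optics.snapshot("side"),290,50,150,120,5,"s7")
E
```

```text
t: 9.47
tool_pos: [423.0, -405.3, 79.9]
ee_rot: [2.216, 0.011, -2.223]
ft_force: [0.1, 0.4, -3.6]
width: 0.446
t 9.47 pos [ 423.  -405.3   79.9] yawy -89.6 tilt 0.3 F [ 0.1  0.4 -3.6] w 38.1 J [ 0.76  0.47 -0.09  1.85  0.06  0.83 -0.92]
shift [ -5.2   0.9 -24. ] turn 0.4 rows 0.6
t: 9.8
tool_pos: [441.0, -407.7, 83.2]
ee_rot: [2.209, 0.007, -2.225]
ft_force: [-16.2, -0.4, 4.9]
width: 0.446
t: 9.97
tool_pos: [441.8, -408.0, 82.6]
ee_rot: [2.203, 0.007, -2.234]
ft_force: [-17.7, -0.2, 1.8]
width: 0.45
```

View pics/s7.png

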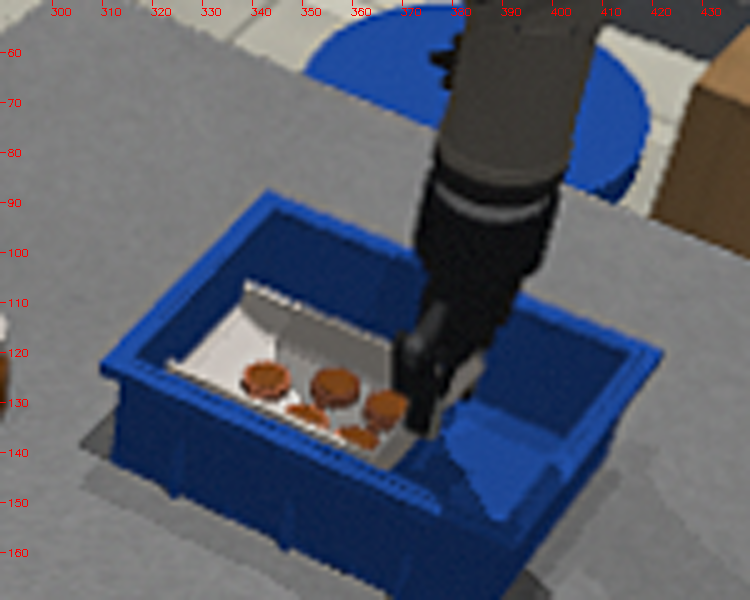

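```bash
python3 -m inch '[[[-4,0,-3,0,30],[-10,0,-5,0,30],[-17,0,-8,0,30],[-24,0,-10,0,30]]]' 20;python3 - <<'E'
from h import *
crop(optics.snapshot("side"),290,50,150,120,5,"s8")
E
```

```text
t: 10.35
tool_pos: [454.7, -406.5, 105.7]
ee_rot: [2.209, 0.009, -2.229]
ft_force: [-6.2, 1.4, -4.8]
width: 0.444
```

View pics/s8.png

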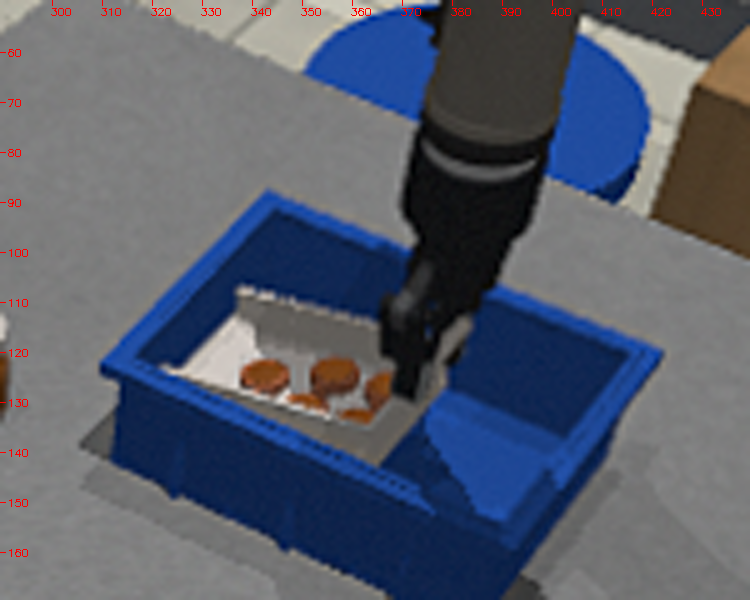

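```bash
python3 -m inch '[[[-9,0,-5,0,30],[-18,0,-10,0,30],[-27,0,-16,0,30],[-35,0,-23,0,30],[-43,0,-30,0,30],[-50,0,-37,0,30],[-57,0,-45,0,30],[-62,0,-52,0,30],[-68,0,-60,0,30],[-73,0,-68,0,30],[-78,0,-76,0,30],[-82,0,-84,0,30]]]' 20;python3 - <<'E'
from h import *
crop(optics.snapshot("side"),290,50,150,120,5,"s9")
E
```

```text
t: 11.4
tool_pos: [540.9, -406.2, 188.3]
ee_rot: [2.211, 0.007, -2.225]
ft_force: [-5.9, -1.3, -5.9]
width: 0.45
```

View pics/s9.png

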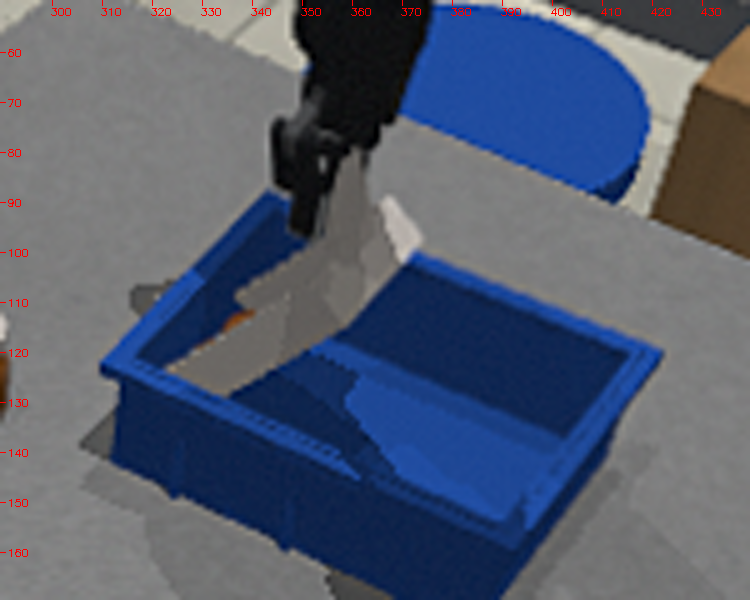

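```bash
python3 -m inch '[[[-3,0,-8,0,30],[-6,0,-16,0,30],[-9,0,-24,0,30],[-11,0,-32,0,30],[-12,0,-38,0,30]]]' 20; python3 -m inch '[[[0,0,0,0,30],[0,0,0,0,30],[-3,0,12,0,30],[-8,0,28,0,30],[-15,0,50,0,30],[-25,0,75,0,30],[-40,0,100,0,30],[-60,0,115,0,30],[-80,0,120,0,30],[-80,0,120,0,30]]]' 80;python3 - <<'E'
from h import *
crop(optics.snapshot("side"),290,30,150,120,5,"s10");crop(optics.snapshot("top"),320,160,120,120,5,"t10")
E
```

```text
t: 11.87
tool_pos: [579.6, -406.0, 200.6]
ee_rot: [2.213, 0.006, -2.223]
ft_force: [-6.1, 0.2, -1.7]
width: 0.447
t: 12.7
tool_pos: [462.9, -408.4, 287.2]
ee_rot: [2.228, -0.004, -2.202]
ft_force: [1.2, -0.3, -1.5]
width: 0.454
```

View pics/s10.png

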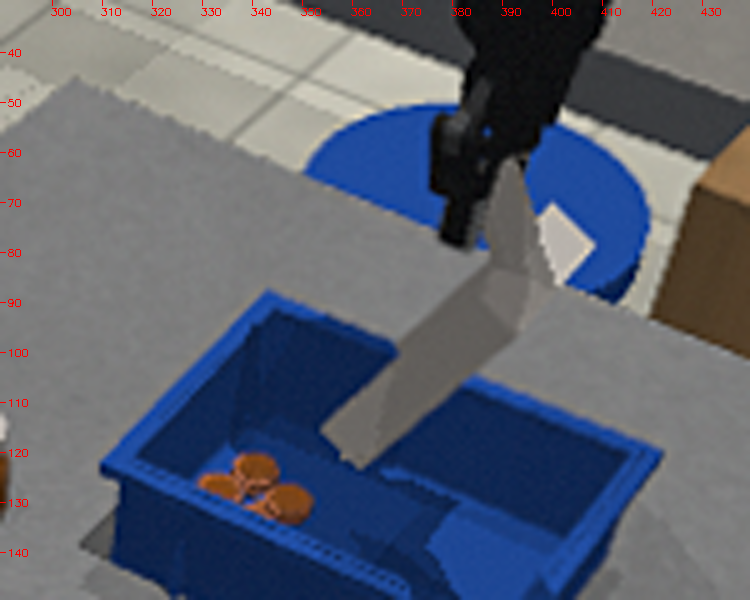

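View pics/t10.png

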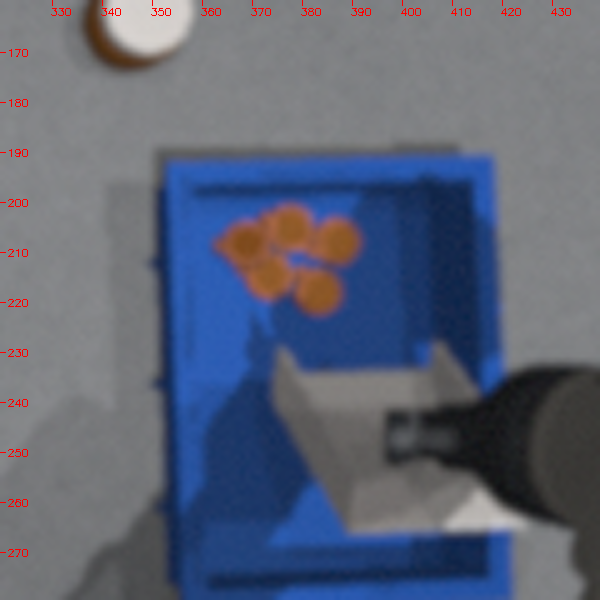

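```bash
python3 go.py 505 442 260 3.3
```

```text
t 12.8 pos [ 463.  -406.1  282.2] yawy -89.6 tilt 0.4 F [-1.  -0.3 -2.1] w 38.4 J [ 0.73  0.31 -0.1   1.58  0.03  1.24 -0.94]
shift [  20.3 -847.9  -47.9] turn -92.9 rows 20.4
```

```bash
python3 -m inch '[[[0,-8,0,-1,30],[1,-24,-1,-3,30],[1,-50,-3,-6,30],[2,-85,-5,-10,30],[3,-120,-7,-14,30],[4,-155,-9,-18,30],[4,-190,-11,-22,30],[5,-225,-13,-26,30],[6,-260,-15,-30,30],[7,-295,-17,-34,30],[8,-330,-19,-38,30],[9,-365,-21,-42,30],[10,-400,-23,-46,30],[11,-435,-25,-50,30],[12,-470,-27,-54,30],[12,-500,-28,-57,30],[13,-525,-29,-60,30],[13,-543,-30,-62,30],[13,-553,-31,-63,30],[13,-555,-31,-64,30]]]'; python3 go.py 505 442 245 3.3
```

```text
t: 14.47
tool_pos: [487.7, 151.6, 266.7]
ee_rot: [1.526, 0.968, -1.527]
ft_force: [0.5, -0.6, -1.7]
width: 0.443
t 14.47 pos [487.7 151.6 266.7] yawy -25.3 tilt 0.1 F [ 0.5 -0.6 -1.7] w 37.9 J [ 0.16  0.17 -0.61  1.83  0.1   1.18 -0.92]
shift [  21.9 -108.4 -269.9] turn -28.6 rows 7.0
```

```bash
python3 -m inch '[[[1,-4,-10,-1,30],[3,-12,-30,-4,30],[6,-24,-60,-7,30],[8,-36,-90,-10,30],[11,-48,-120,-13,30],[13,-60,-150,-16,30],[16,-72,-180,-19,30],[18,-84,-210,-22,30],[20,-96,-240,-25,30],[22,-104,-258,-28,30],[22,-108,-267,-29,30],[22,-108,-270,-29,30],[22,-108,-270,-29,30]]]'; python3 go.py 505 442 190 3.3;  python3 - <<'E'
from h import *
crop(optics.snapshot("side"),60,150,200,150,4,"s11");crop(optics.snapshot("top"),60,150,160,120,5,"t11")
E
```

```text
t: 15.55
tool_pos: [508.7, 438.0, 244.7]
ee_rot: [1.166, 1.234, -1.168]
ft_force: [-0.3, -0.6, -2.8]
width: 0.447
t 15.55 pos [508.7 438.  244.7] yawy 3.3 tilt 0.1 F [-0.3 -0.6 -2.8] w 38.2 J [-0.27  0.53 -0.74  1.47  0.36  1.29 -0.99]
shift [54.7 -3.5 -4.3] turn -0.0 rows 1.3
```

View pics/s11.png

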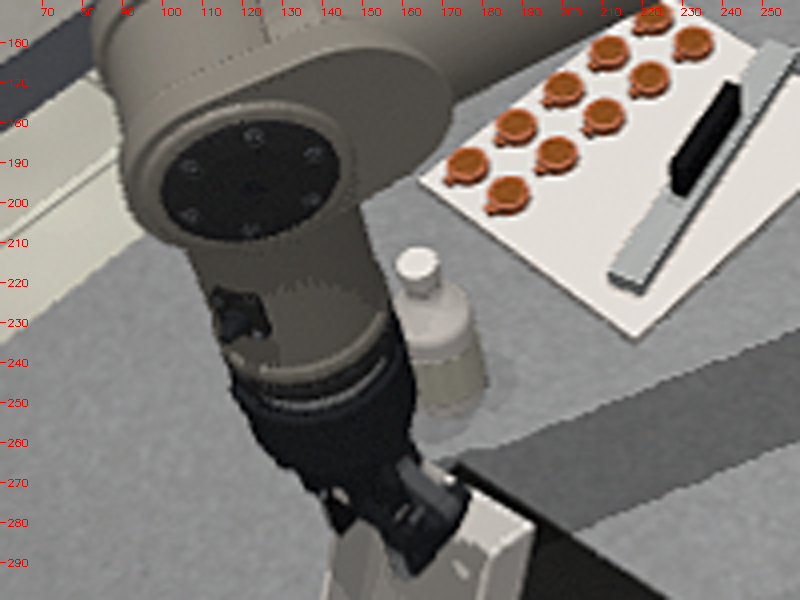

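View pics/t11.png

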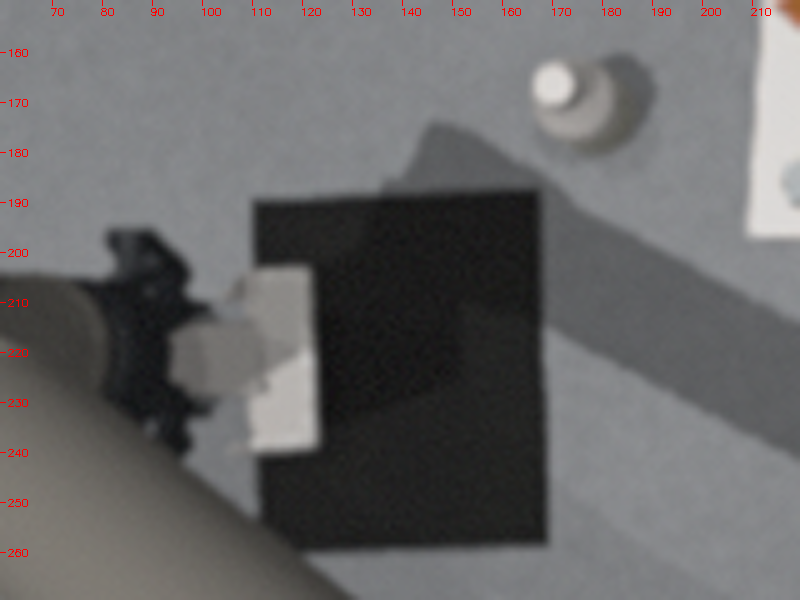

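```bash
python3 -m inch '[[[5,-1,-1,0,30],[15,-3,-3,0,30],[28,-4,-4,0,30],[40,-4,-4,0,30],[48,-4,-4,0,30],[55,-4,-4,0,30],[59,-4,-4,0,30],[62,-4,-4,0,30],[62,-4,-4,0,30]]]' 20; python3 -m inch '[[[2,0,0,0,30],[4,0,0,0,30],[4,0,0,0,30]]]'
```

```text
t: 16.4
tool_pos: [503.6, 442.7, 182.5]
ee_rot: [1.165, 1.237, -1.166]
ft_force: [0.2, -0.3, -2.3]
width: 0.447
t: 16.65
tool_pos: [503.7, 442.9, 179.2]
ee_rot: [1.166, 1.236, -1.166]
ft_force: [-0.9, -0.4, -2.4]
width: 0.451
```

```bash
python3 -m inch '[[[3,0,1,0,30],[6,0,4,0,30],[8,0,9,0,30],[10,0,16,0,30],[12,0,23,0,30],[14,0,30,0,30],[16,0,36,0,30]]]'; python3 - <<'E'
from h import *
crop(optics.snapshot("side"),60,200,200,150,4,"s12");crop(optics.snapshot("top"),60,150,160,120,5,"t12")
E
```

```text
t: 17.23
tool_pos: [506.8, 409.7, 166.4]
ee_rot: [1.172, 1.239, -1.158]
ft_force: [-1.9, 2.3, 9.8]
width: 0.447
```

View pics/s12.png

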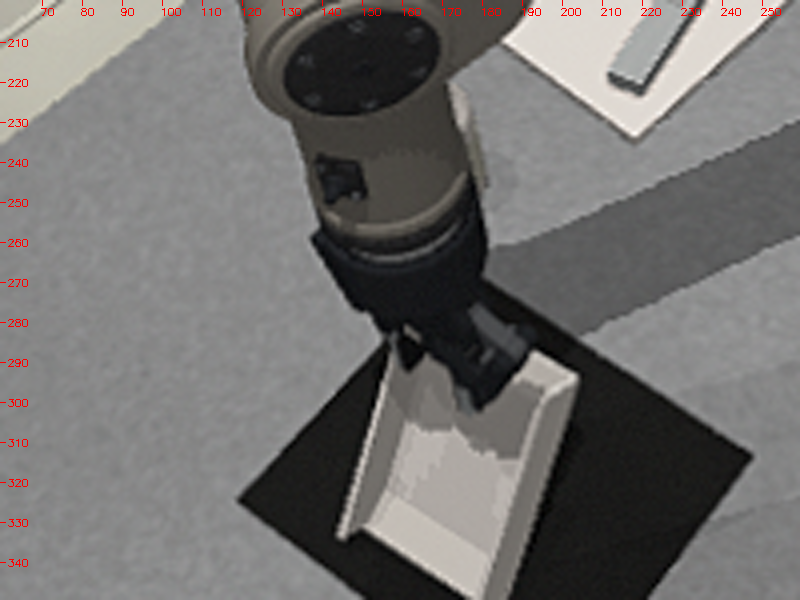

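View pics/t12.png

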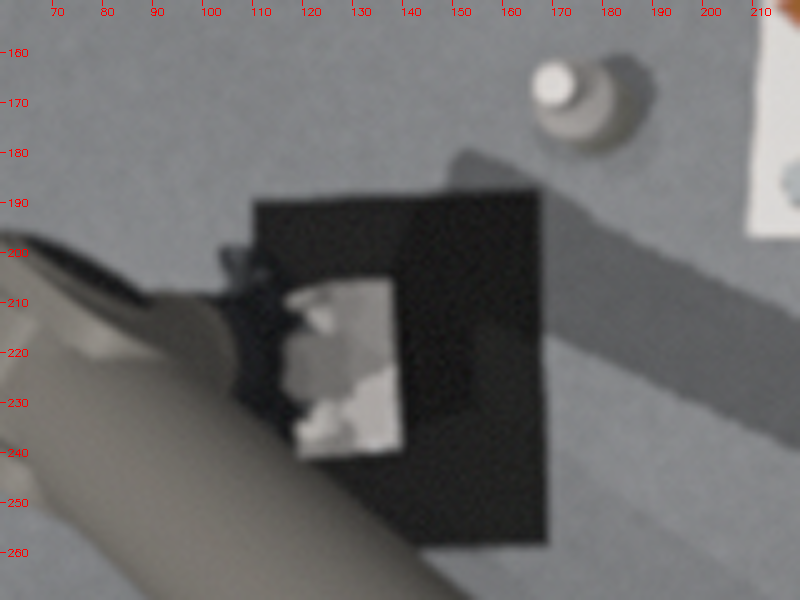

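```bash
python3 -m inch '[[[3,0,7,0,30],[6,0,14,0,30],[9,0,21,0,30],[13,0,28,0,30],[18,0,35,0,30],[24,0,44,0,30],[31,0,53,0,30],[38,0,60,0,30],[46,0,68,0,30],[53,0,74,0,30],[61,0,80,0,30],[69,0,86,0,30],[78,0,91,0,30],[87,0,96,0,30],[96,0,100,0,30]]]'; python3 go.py 513 304 61 3.3;python3 - <<'E'
from h import *
crop(optics.snapshot("side"),110,220,200,150,4,"s13");crop(optics.snapshot("top"),80,170,120,90,6,"t13")
E
```

```text
t: 18.58
tool_pos: [513.4, 304.6, 67.4]
ee_rot: [1.167, 1.232, -1.167]
ft_force: [2.3, -4.7, 3.6]
width: 0.447
t 18.58 pos [513.4 304.6  67.4] yawy 3.2 tilt 0.2 F [ 2.3 -4.7  3.6] w 38.2 J [-0.1   0.58 -0.67  1.82  0.46  0.9  -0.93]
shift [ 6.4 -0.4  0.5] turn -0.1 rows 0.2
```

View pics/s13.png

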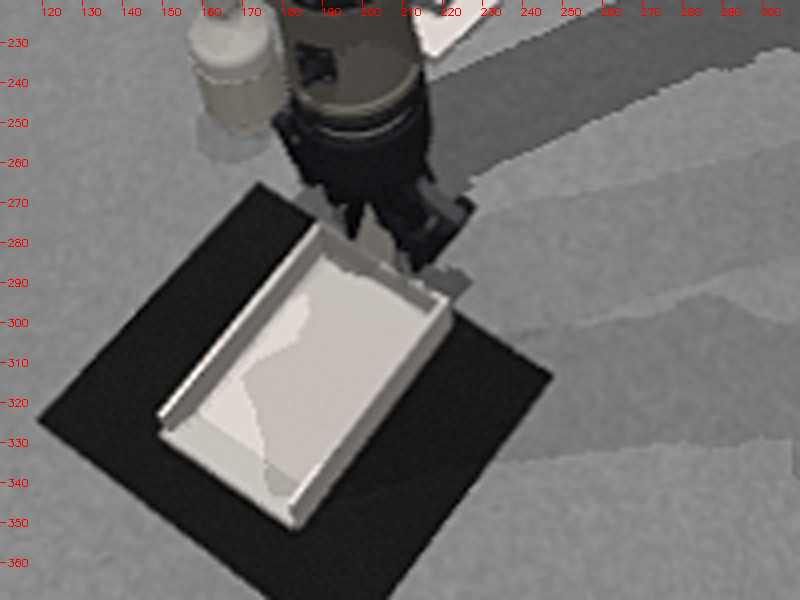

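View pics/t13.png

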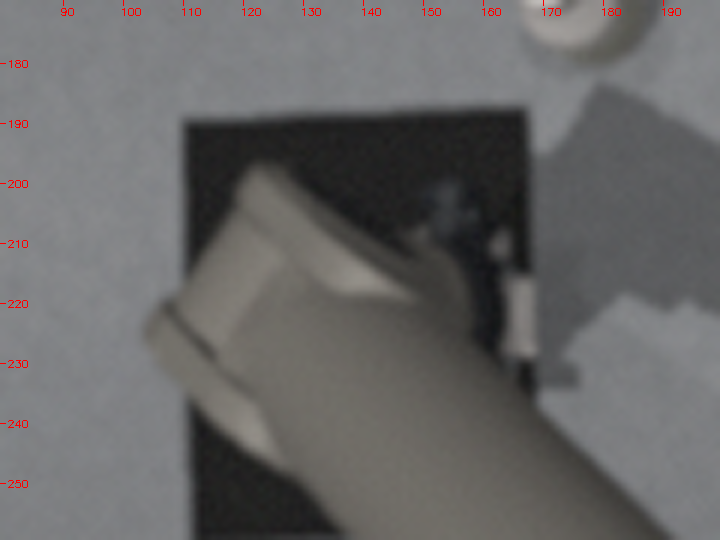

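```bash
python3 -m inch '[[[3,0,1,0,30],[5,0,2,0,30],[6,0,2,0,30],[6,0,2,0,30]]]'; python3 -m inch '[[[0,0,0,0,45],[0,0,0,0,60],[0,0,0,0,65],[0,0,0,0,65],[0,0,0,0,65],[0,0,0,0,65],[-8,0,0,0,65],[-24,0,0,0,65],[-48,0,0,0,65],[-80,0,0,0,65],[-115,0,0,0,65],[-145,0,0,0,65],[-160,0,0,0,65],[-165,0,0,0,65]]]'; python3 go.py 600 150 220 6; python3 - <<'E'
from h import *
crop(optics.snapshot("side"),110,220,200,150,4,"s14");crop(optics.snapshot("top"),80,170,120,90,6,"t14")
E
```

```text
t: 19.02
tool_pos: [512.9, 305.5, 64.3]
ee_rot: [1.166, 1.234, -1.165]
ft_force: [-0.9, -7.3, 19.6]
width: 0.443
t: 20.18
tool_pos: [513.1, 306.7, 230.4]
ee_rot: [1.17, 1.234, -1.16]
ft_force: [0.8, 1.3, 0.6]
width: 0.763
t 20.18 pos [513.1 306.7 230.4] yawy 3.4 tilt 0.4 F [0.8 1.3 0.6] w 65.2 J [-0.02  0.4  -0.77  1.68  0.3   1.18 -0.8 ]
shift [ 10.5  77.4 161.6] turn -2.6 rows 4.3
```

View pics/s14.png

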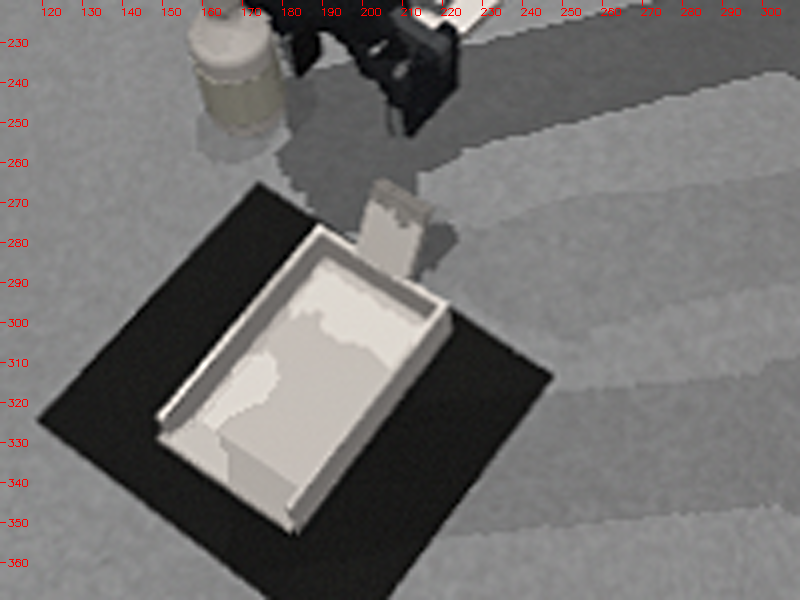

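View pics/t14.png

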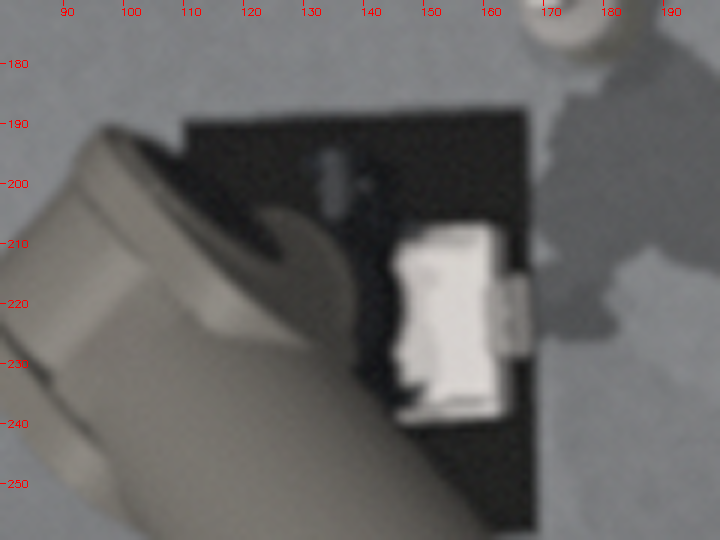

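```bash
python3 go.py 662.5 12.4 160 12.8
```

```text
t 20.28 pos [512.1 305.4 227.3] yawy 3.4 tilt 0.1 F [ 0.6 -0.3 -0.7] w 64.8 J [-0.02  0.4  -0.76  1.68  0.3   1.17 -0.8 ]
shift [ 67.4 132.7 301.4] turn -9.4 rows 8.1
```

```bash
python3 -m inch '[[[0,10,22,-1,60],[2,25,57,-2,60],[10,40,92,-3,60],[18,56,127,-4,60],[26,71,162,-5,60],[34,87,197,-6,60],[43,102,232,-7,60],[52,117,267,-8,60],[60,128,290,-9,60],[67,133,301,-9,60],[67,133,301,-9,60],[67,133,301,-9,60],[67,133,301,-9,60]]]'; python3 go.py 662.5 12.4 48 12.8; python3 - <<'E'
from h import *
i=optics.snapshot("side"); cv2.imwrite("pics/side15_raw.png",i[:,:,::-1])
j=optics.snapshot("top"); cv2.imwrite("pics/top15_raw.png",j[:,:,::-1])
crop(i,170,120,130,110,6,"s15"); crop(j,100,180,75,90,6,"t15")
E
```

```text
t: 21.37
tool_pos: [661.3, 16.1, 159.3]
ee_rot: [1.047, 1.307, -1.045]
ft_force: [-0.7, 0.2, 0.6]
width: 0.704
t 21.37 pos [661.3  16.1 159.3] yawy 12.6 tilt 0.1 F [-0.7  0.2  0.6] w 60.1 J [ 0.38  0.57 -0.67  1.59  0.38  1.12 -0.16]
shift [111.3   0.4   4.2] turn -0.2 rows 2.7
```

View pics/s15.png

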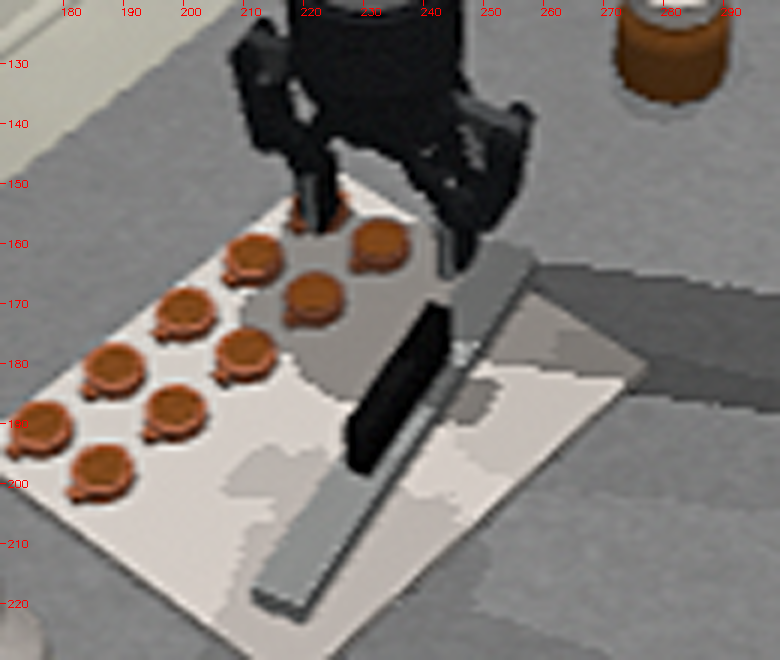

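View pics/t15.png

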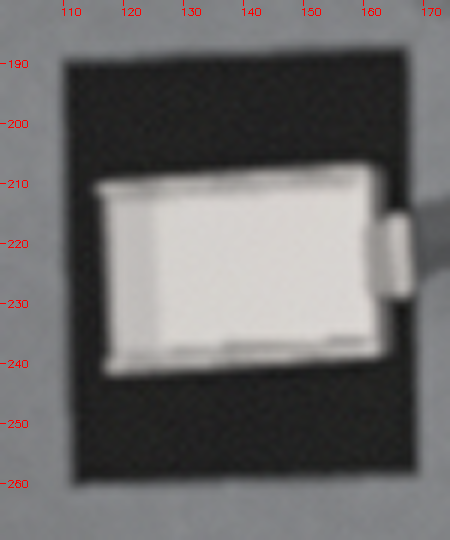

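```bash
python3 - <<'E'
from fit import *
fit("tray",[("top",[(75,-50,35),(75,50,35),(-75,-50,35),(-75,50,35)],T([(98,185),(105,373),(376,164),(385,353)],100,180,6))],[507,393,1.6],3)
fit("mat",[("top",[(120,100,3),(120,-100,3),(-120,-100,3),(-120,100,3)],T([(65,62),(405,48),(416,472),(72,485)],100,180,6))],[507,393,0],0)
E
```

```text
tray [507.3 381.1] yaw 95.52
  res [[0.7, 0.3], [1.0, -0.5], [-0.9, 0.4], [-0.7, -0.2]]
mat [509.  393.7] yaw 3.69
  res [[-0.7, -0.4], [0.5, -0.8], [0.7, 0.8], [-0.6, 0.4]]
```

```bash
python3 -m inch '[[[10,0,4,0,60],[30,0,4,0,60],[55,0,4,0,60],[75,0,4,0,60],[92,0,4,0,60],[104,0,4,0,60],[111,0,4,0,60],[111,0,4,0,60],[111,0,4,0,60]]]'; python3 go.py 662.5 12.4 48 12.8; python3 - <<'E'
from h import *
i=optics.snapshot("side"); crop(i,170,120,130,110,6,"s16"); crop(optics.snapshot("top"),200,125,100,75,8,"t16")
E
```

```text
t: 22.22
tool_pos: [663.5, 9.0, 48.7]
ee_rot: [1.048, 1.303, -1.048]
ft_force: [0.7, -0.1, 0.3]
width: 0.705
t 22.22 pos [663.5   9.   48.7] yawy 12.4 tilt 0.0 F [ 0.7 -0.1  0.3] w 60.2 J [ 0.35  0.69 -0.61  1.66  0.47  0.94 -0.22]
shift [ 0.7 -0.2 -3.6] turn -0.4 rows 0.1
```

View pics/s16.png

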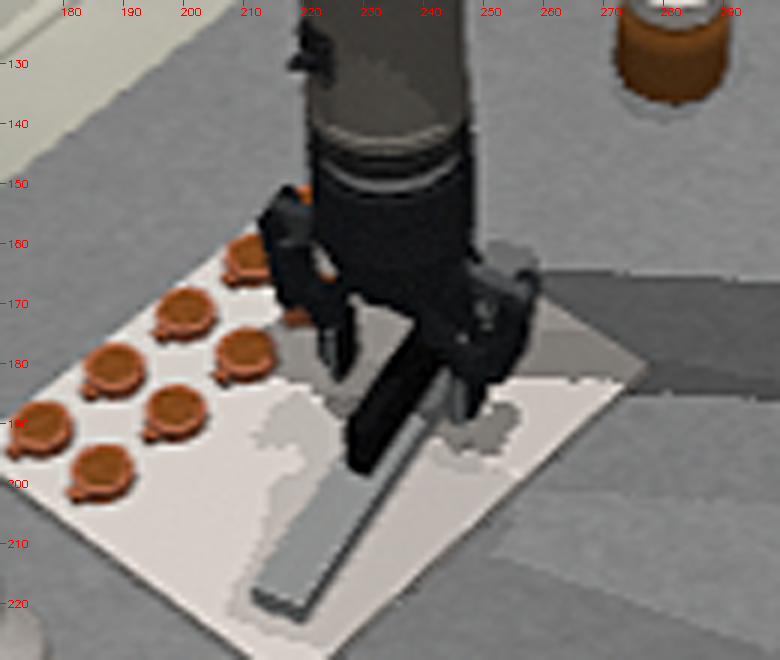

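View pics/t16.png

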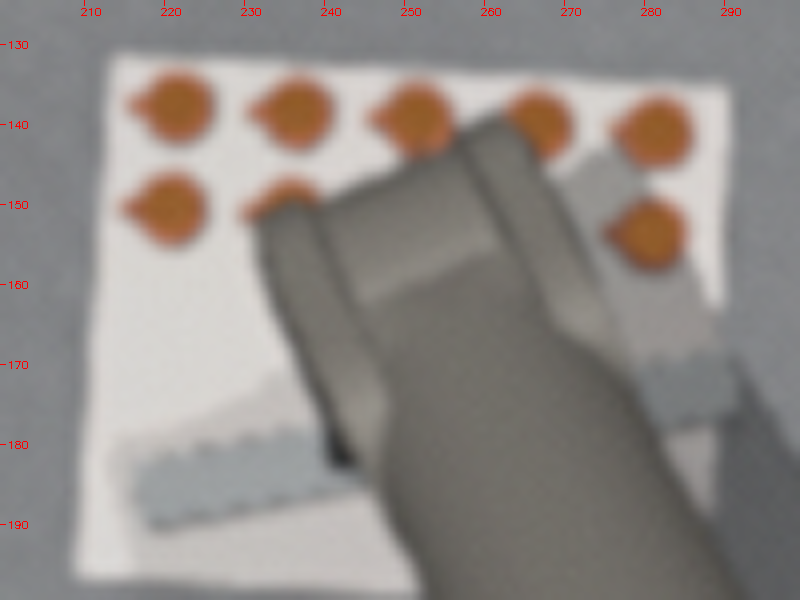

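```bash
python3 - <<'E'
from fit import *
S=[("side",[(-75,-50,35),(-75,50,35),(75,-50,0),(75,50,0),(-102,-20,79),(-102,20,79)],T([(318,227),(451,299),(160,438),(293,531),(381,179),(432,205)],110,220,4))]
Tp=[("top",[(75,-50,35),(75,50,35),(-75,-50,35),(-75,50,35)],T([(98,185),(105,373),(376,164),(385,353)],100,180,6))]
fit("side",S,[507,393,1.6],3)
fit("both",S+Tp,[507,393,1.6],3)
fit("mat",[("side",[(120,100,3),(120,-100,3),(-120,-100,3)],T([(38,420),(258,183),(553,376)],110,220,4))],[507,393,0],0)
E
```

```text
side [508.1 384.1] yaw 94.29
  res [[0.5, -1.3], [-0.8, 1.1], [1.3, -0.1], [0.3, -0.0], [-0.7, -0.5], [-0.4, 1.1]]
both [507.7 383.3] yaw 94.78
  res [[0.6, -1.4], [-0.6, 0.7], [1.7, 0.0], [1.0, -0.2], [-0.6, -0.8], [-0.3, 0.7], [0.2, -0.2], [0.2, -0.9], [-1.4, 0.6], [-1.5, -0.1]]
mat [507.8 396.2] yaw 3.55
  res [[-0.8, 0.3], [0.2, -0.5], [0.6, 0.0]]
```

```bash
python3 -m inch '[[[-15,0,0,0,60],[-50,0,0,0,60],[-90,0,0,0,60],[-125,0,0,0,60],[-140,0,0,0,60]]]'; python3 go.py 515 294 160 4.8
```

```text
t: 22.73
tool_pos: [666.2, 9.7, 196.4]
ee_rot: [1.053, 1.295, -1.041]
ft_force: [0.6, 0.1, 1.1]
width: 0.701
t 22.73 pos [666.2   9.7 196.4] yawy 12.4 tilt 0.6 F [0.6 0.1 1.1] w 59.9 J [ 0.4   0.54 -0.68  1.55  0.36  1.17 -0.14]
shift [  35.   -87.1 -310.2] turn 7.6 rows 7.8
```

```bash
python3 -m inch '[[[2,-5,-18,1,65],[5,-14,-50,2,65],[8,-24,-86,3,65],[12,-34,-122,4,65],[16,-44,-158,5,65],[20,-54,-194,6,65],[24,-64,-230,7,65],[28,-74,-266,8,65],[32,-82,-292,8,65],[34,-86,-306,8,65],[35,-87,-310,8,65],[35,-87,-310,8,65],[35,-87,-310,8,65]]]'; python3 go.py 515 294 63 4.8
```

```text
t: 23.82
tool_pos: [512.9, 291.7, 154.2]
ee_rot: [1.154, 1.242, -1.153]
ft_force: [-0.1, -0.3, 0.1]
width: 0.766
t 23.82 pos [512.9 291.7 154.2] yawy 4.3 tilt 0.1 F [-0.1 -0.3  0.1] w 65.4 J [-0.03  0.46 -0.73  1.77  0.35  1.04 -0.81]
shift [91.2  2.1 -2.2] turn -0.5 rows 2.2
```

```bash
python3 -m inch '[[[15,2,-2,0,65],[40,2,-2,0,65],[65,2,-2,0,65],[82,2,-2,0,65],[91,2,-2,0,65],[91,2,-2,0,65],[91,2,-2,0,30],[91,2,-2,0,30],[91,2,-2,0,30],[91,2,-2,0,30],[91,2,-2,0,30],[91,2,-2,0,30]]]' 80;  python3 -m inch '[[[-3,0,0,0,30],[-5,0,0,0,30],[-6,0,-3,0,30],[-6,0,-7,0,30],[-6,0,-11,0,30],[-6,0,-11,0,30],[-4,0,-11,0,30],[-2,0,-11,0,30],[0,0,-11,0,30],[0,0,-11,0,30]]]';  python3 -m inch '[[[0,0,0,0,45],[0,0,0,0,65],[0,0,0,0,65],[0,0,0,0,65],[0,0,0,0,65],[-8,0,0,0,65],[-25,0,0,0,65],[-50,0,0,0,65],[-82,0,0,0,65],[-110,0,0,0,65],[-125,0,0,0,65]]]'; python3 go.py 662.5 12.4 150 12.8
```

```text
t: 24.82
tool_pos: [514.6, 295.1, 63.8]
ee_rot: [1.154, 1.243, -1.151]
ft_force: [0.0, -1.2, 6.4]
width: 0.451
t: 25.65
tool_pos: [512.7, 305.8, 63.7]
ee_rot: [1.152, 1.243, -1.154]
ft_force: [-2.7, -2.3, 9.7]
width: 0.452
t: 26.57
tool_pos: [513.9, 307.3, 191.5]
ee_rot: [1.157, 1.243, -1.148]
ft_force: [0.5, 0.3, -0.4]
width: 0.762
t 26.57 pos [513.9 307.3 191.5] yawy 4.4 tilt 0.3 F [ 0.5  0.3 -0.4] w 65.1 J [-0.04  0.44 -0.75  1.72  0.33  1.11 -0.81]
shift [ 41.3 125.4 305.6] turn -8.4 rows 8.0
```

```bash
python3 -m inch '[[[0,8,18,-1,60],[2,20,50,-2,60],[6,35,86,-3,60],[10,50,122,-4,60],[15,65,158,-5,60],[20,80,194,-6,60],[25,95,230,-7,60],[32,110,266,-8,60],[37,120,290,-8,60],[41,125,304,-8,60],[41,125,306,-8,60],[41,125,306,-8,60],[41,125,306,-8,60]]]'; python3 go.py 662.5 12.4 48 12.8; python3 - <<'E'
from h import *
crop(optics.snapshot("side"),110,220,200,150,4,"s17"); crop(optics.snapshot("top"),100,180,75,90,6,"t17")
E
```

```text
t: 27.65
tool_pos: [660.1, 13.6, 147.0]
ee_rot: [1.047, 1.306, -1.045]
ft_force: [0.7, 0.8, 0.1]
width: 0.7
t 27.65 pos [660.1  13.6 147. ] yawy 12.6 tilt 0.1 F [0.7 0.8 0.1] w 59.8 J [ 0.38  0.58 -0.67  1.6   0.39  1.1  -0.16]
shift [99.   2.1  1.9] turn -0.2 rows 2.4
```

View pics/t17.png

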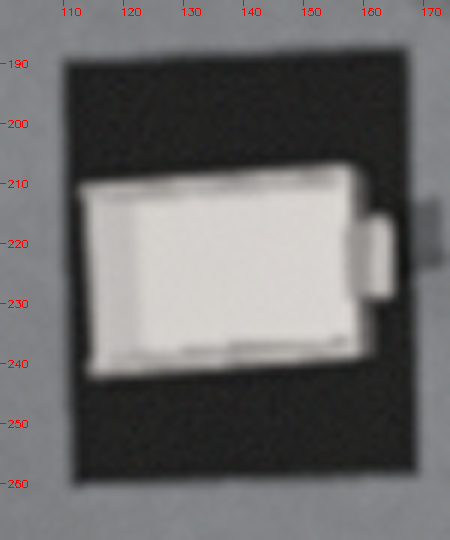

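View pics/s17.png

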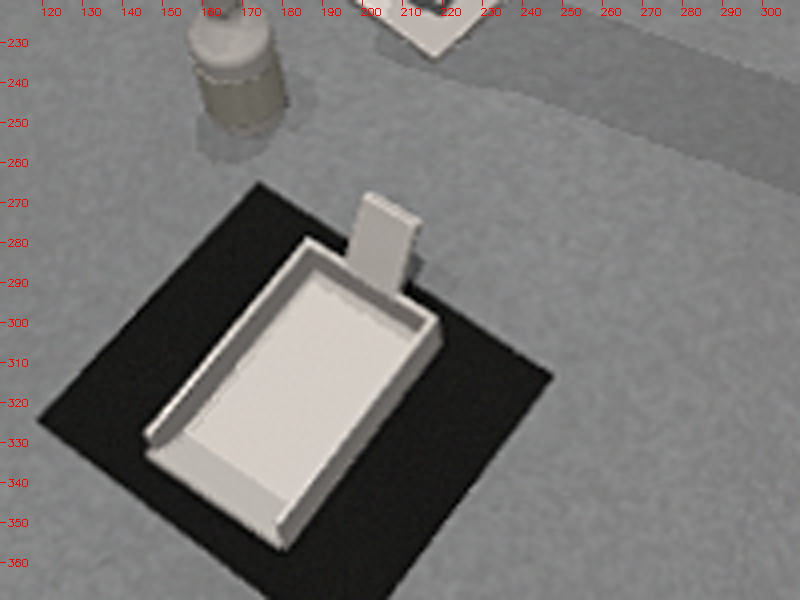

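```bash
python3 -m inch '[[[15,2,2,0,60],[40,2,2,0,60],[65,2,2,0,60],[85,2,2,0,60],[98,2,2,0,60],[98,2,2,0,60],[98,2,2,0,60],[98,2,2,0,5],[98,2,2,0,5],[98,2,2,0,5],[98,2,2,0,5],[98,2,2,0,5],[98,2,2,0,5],[98,2,2,0,5],[98,2,2,0,5]]]' 70; python3 -m inch '[[[-5,0,0,0,5],[-15,0,0,0,5],[-30,0,0,0,5],[-45,0,0,0,5],[-55,0,0,0,5],[-60,0,0,0,5],[-60,0,0,0,5]]]'; python3 go.py 586 30 48 -2.1;python3 - <<'E'
from h import *
i=optics.snapshot("side"); crop(i,170,110,130,125,6,"s18"); crop(optics.snapshot("top"),200,125,100,75,8,"t18")
E
```

```text
t: 29.0
tool_pos: [663.9, 8.8, 49.5]
ee_rot: [1.049, 1.302, -1.048]
ft_force: [-0.9, 0.4, 6.4]
width: 0.155
t: 29.58
tool_pos: [664.4, 9.0, 110.6]
ee_rot: [1.05, 1.301, -1.046]
ft_force: [0.2, 0.4, -2.9]
width: 0.155
t 29.58 pos [664.4   9.  110.6] yawy 12.4 tilt 0.2 F [ 0.2  0.4 -2.9] w 13.2 J [ 0.37  0.62 -0.65  1.62  0.42  1.04 -0.18]
shift [ 62.3 -72.3 -37.4] turn 14.5 rows 2.5
```

View pics/s18.png

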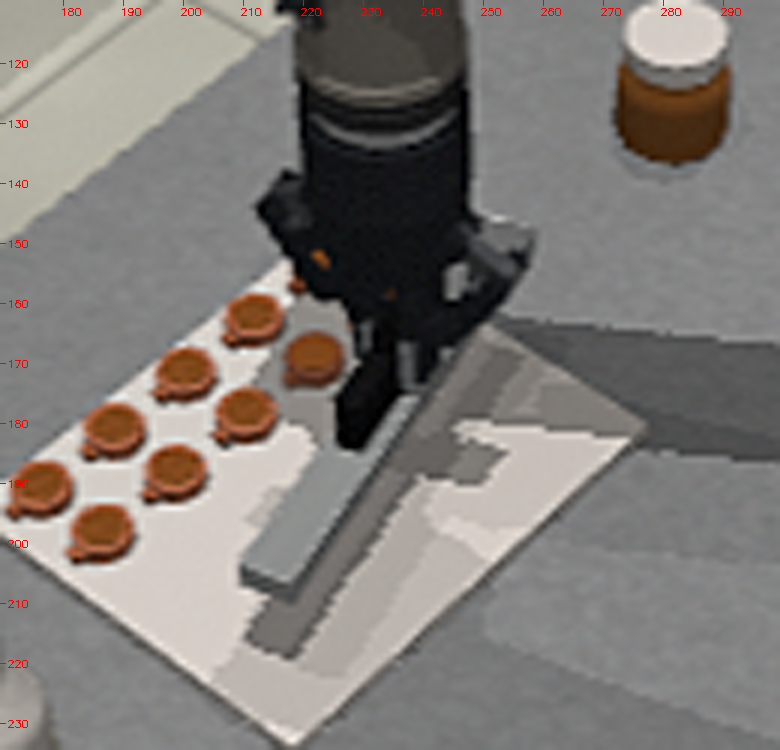

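View pics/t18.png

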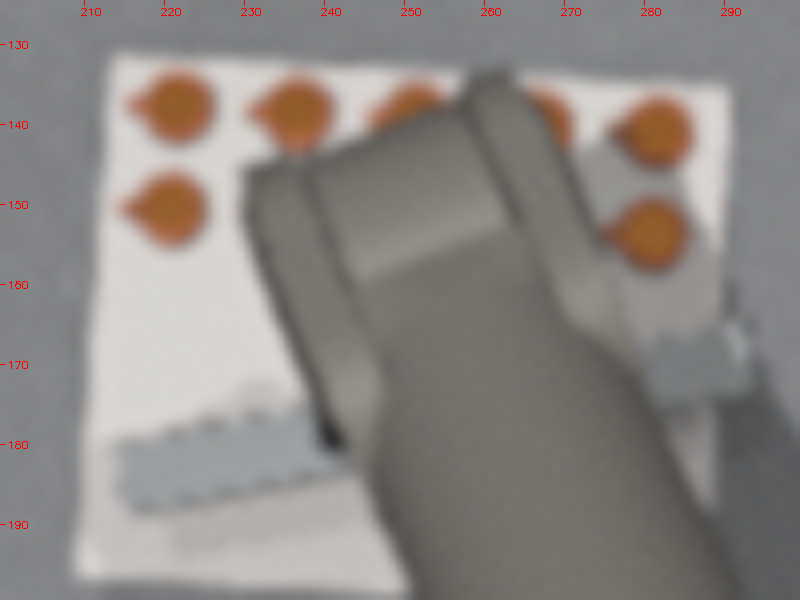

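```bash
python3 - <<'E'
from fit import *
P=px2w("top",T([(118,477),(748,358)],200,125,8),87.); print(P, P.mean(0), np.linalg.norm(P[0]-P[1]))
c=np.array([710.5,27.3]);a=np.radians(-2.12)
e=c-110*np.array([np.cos(a),np.sin(a)]); print("edge mid",e,"bar target",e-14*np.array([np.cos(a),np.sin(a)]))
S=[("side",[(14,125,16),(-14,125,16),(-14,125,0)],T([(242,568),(297,588),(290,602)],170,110,6))]
fit("s",S+[("top",[(0,125,16),(0,-125,16)],T([(118,477),(748,358)],200,125,8))],[663,10,.22],71)
E
```

```text
[[ 637.80891318  134.61570027   87.        ]
 [ 689.54614758 -109.63277659   87.        ]] [663.67753038  12.49146184  87.        ] 249.66789915702932
edge mid [600.5752904   31.36917917] bar target [586.58487281  31.8870747 ]
s [662.8  13.3] yaw 12.29
  res [[-0.4, -1.0], [-0.5, -0.7], [1.1, 0.6], [-0.3, 0.5], [-0.2, 0.0]]
```

```bash
python3 go.py 578 28 110 -2.1
```

```text
t 29.68 pos [663.    8.6 108.4] yawy 12.4 tilt 0.0 F [-0.1  0.1 -2.8] w 13.0 J [ 0.37  0.62 -0.65  1.63  0.42  1.04 -0.18]
shift [ -1.7 -78.9 -37.1] turn 14.5 rows 2.1
```

```bash
python3 -m inch '[[[0,-5,-2,1,5],[0,-14,-7,3,5],[0,-26,-12,5,5],[0,-38,-18,7,5],[0,-50,-24,9,5],[0,-62,-29,11,5],[0,-72,-34,13,5],[0,-77,-36,14,5],[0,-79,-37,14.5,5],[0,-79,-37,14.5,5],[0,-79,-37,14.5,5]]]'; python3 go.py 578 28 44 -2.1
```

```text
t: 30.6
tool_pos: [578.5, 27.8, 108.2]
ee_rot: [1.237, 1.191, -1.236]
ft_force: [-0.7, -0.1, -2.0]
width: 0.15
t 30.6 pos [578.5  27.8 108.2] yawy -2.1 tilt 0.0 F [-0.7 -0.1 -2. ] w 12.8 J [ 0.36  0.48 -0.63  1.84  0.34  0.93 -0.45]
shift [64.2 -0.6 -0.2] turn -0.0 rows 1.5
```

```bash
python3 -m inch '[[[5,0,0,0,5],[18,0,0,0,5],[32,0,0,0,5],[45,0,0,0,5],[55,0,0,0,5],[61,0,0,0,5],[64,0,0,0,5],[64,0,0,0,5]]]'; python3 go.py 578 28 40 -2.1; python3 - <<'E'
from h import *
i=optics.snapshot("side"); crop(i,190,130,130,110,6,"s19"); crop(optics.snapshot("top"),200,155,100,75,8,"t19")
E
```

```text
t: 31.27
tool_pos: [577.5, 28.1, 43.2]
ee_rot: [1.235, 1.193, -1.237]
ft_force: [0.2, 0.1, -2.8]
width: 0.152
t 31.27 pos [577.5  28.1  43.2] yawy -2.1 tilt 0.1 F [ 0.2  0.1 -2.8] w 13.0 J [ 0.33  0.57 -0.58  1.88  0.42  0.82 -0.51]
shift [3.2 0.5 0. ] turn -0.0 rows 0.1
```

View pics/s19.png

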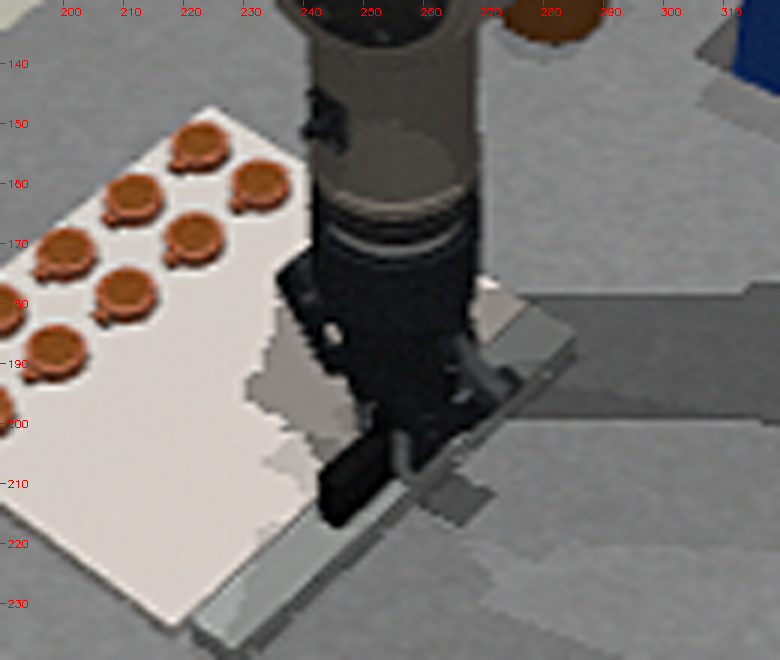

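View pics/t19.png

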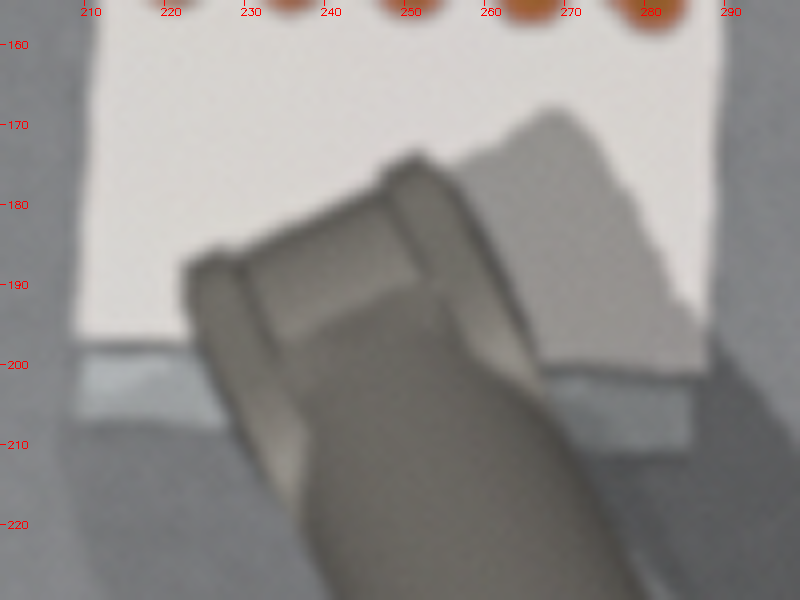

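```bash
python3 -m inch '[[[0,0,1,0,5],[1,1,2,0,5],[2,2,2,0,5],[3,3,2,0,5],[3,4,2,0,5],[3,4,2,0,5]]]'; python3 -m inch '[[[0,2,0,0,5],[0,3,0,0,5],[0,4,0,0,5],[0,4,0,0,5]]]'; python3 -m inch '[[[0,1,0,0,5],[0,2,0,0,5],[0,2,0,0,5]]]'; python3 -m inch '[[[0,1,0,0,5],[0,2,0,0,5],[0,2,0,0,5]]]'
```

```text
t: 31.87
tool_pos: [582.3, 25.8, 41.3]
ee_rot: [1.237, 1.191, -1.236]
ft_force: [-0.2, 1.1, -2.8]
width: 0.15
t: 32.2
tool_pos: [584.5, 25.7, 41.0]
ee_rot: [1.234, 1.194, -1.239]
ft_force: [-5.0, -0.3, 0.7]
width: 0.154
t: 32.45
tool_pos: [584.7, 25.7, 40.7]
ee_rot: [1.232, 1.196, -1.242]
ft_force: [-8.1, -0.4, 2.5]
width: 0.149
t: 32.7
tool_pos: [584.9, 25.8, 40.4]
ee_rot: [1.229, 1.198, -1.245]
ft_force: [-11.1, 0.3, 5.8]
width: 0.153
```

```bash
python3 -m inch '[[[1,0,0,0,5],[2,0,0,0,5],[2,0,0,0,5],[2,1,0,0,5]]]'; python3 - <<'E'
from h import *
i=optics.snapshot("side"); crop(i,190,130,130,110,6,"s20"); crop(optics.snapshot("top"),200,155,100,75,8,"t20")
E
```

```text
t: 33.03
tool_pos: [585.0, 25.7, 39.7]
ee_rot: [1.228, 1.199, -1.248]
ft_force: [-19.6, -0.3, 19.8]
width: 0.152
```

View pics/s20.png

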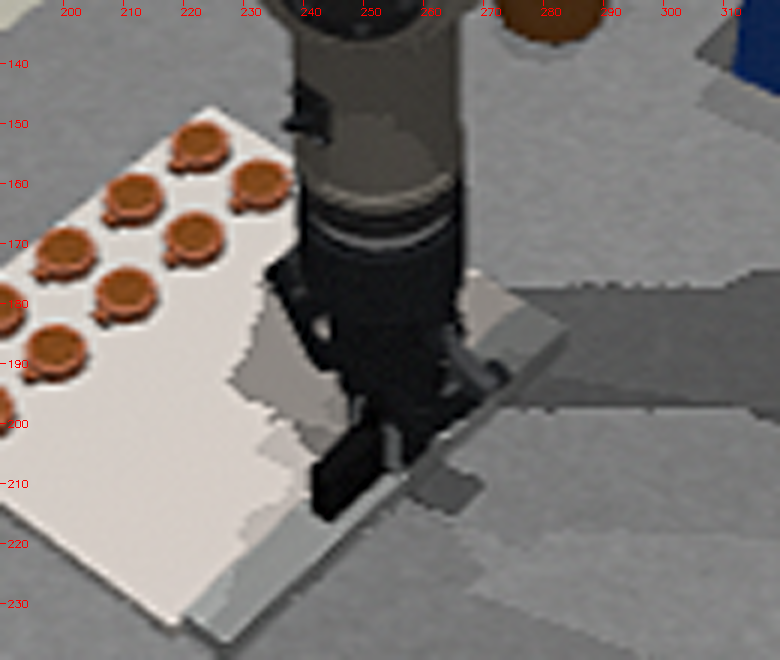

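View pics/t20.png

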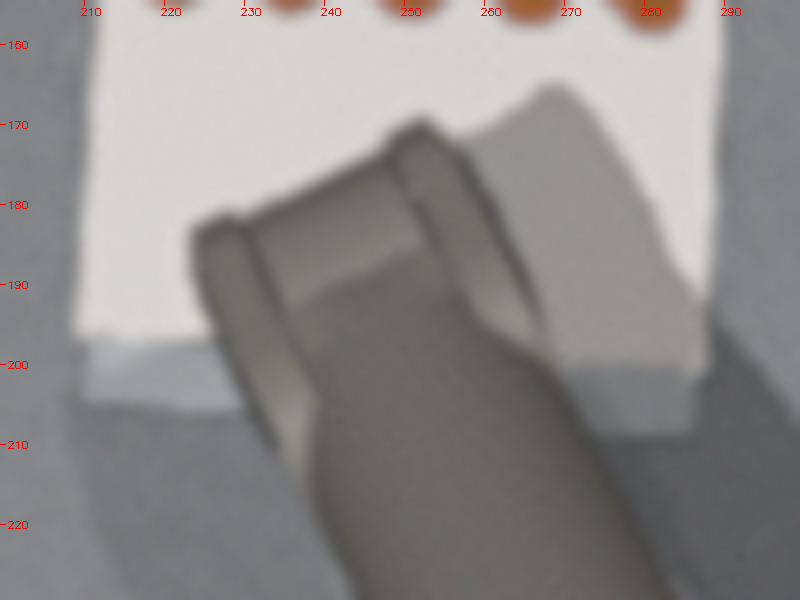

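```bash
python3 -m inch '[[[-1,-3,0,0,5],[-1,-3,0,0,5],[-1,-3,0,0,5]]]'; python3 -m inch '[[[0,0,0,0,20],[0,0,0,0,35],[0,0,0,0,45],[0,0,0,0,45],[0,0,0,0,45],[0,-2,0,0,45],[-10,-2,0,0,45],[-30,-2,0,0,45],[-55,-2,0,0,45],[-80,-2,0,0,45],[-100,-2,0,0,45],[-110,-2,0,0,45]]]' 20; python3 go.py 450 -100 200 -2; 
```

```text
t: 33.38
tool_pos: [584.7, 25.8, 39.8]
ee_rot: [1.232, 1.196, -1.241]
ft_force: [-8.3, 0.7, 3.7]
width: 0.153
t: 34.38
tool_pos: [587.7, 26.2, 153.9]
ee_rot: [1.239, 1.188, -1.232]
ft_force: [0.3, -0.3, 0.1]
width: 0.525
t 34.38 pos [587.7  26.2 153.9] yawy -2.1 tilt 0.3 F [ 0.3 -0.3  0.1] w 44.8 J [ 0.39  0.44 -0.65  1.78  0.31  1.02 -0.42]
shift [ -46.8 -132.7  131.2] turn -0.1 rows 4.6
```

```bash
python3 -m inch '[[[-10,-12,15,0,45],[-25,-35,40,0,45],[-40,-60,75,0,45],[-50,-85,110,0,45],[-60,-105,145,0,45],[-70,-120,180,0,45],[-80,-130,215,0,45],[-80,-135,240,0,45],[-80,-135,250,0,45],[-80,-135,250,0,45]]]'; python3 - <<'E'
from h import *
i=optics.snapshot("side"); crop(i,190,130,130,110,6,"s21"); j=optics.snapshot("top"); crop(j,200,155,100,75,8,"t21"); cv2.imwrite("pics/topf.png",cv2.resize(j[:,:,::-1],(800,600))); cv2.imwrite("pics/top21_raw.png",j[:,:,::-1])
E
```

```text
t: 35.22
tool_pos: [440.9, -221.9, 230.2]
ee_rot: [1.24, 1.189, -1.241]
ft_force: [-0.1, -0.5, 0.1]
width: 0.524
```

View pics/s21.png

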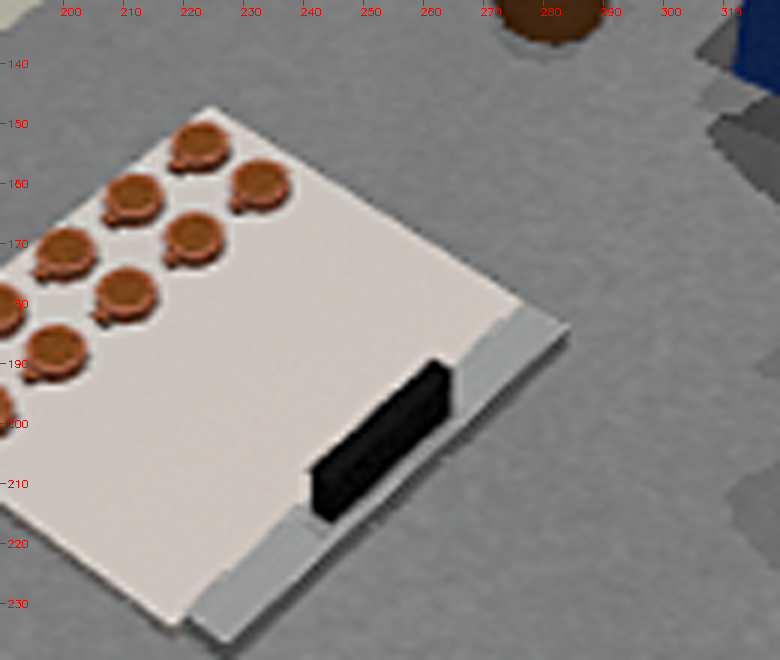

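View pics/t21.png

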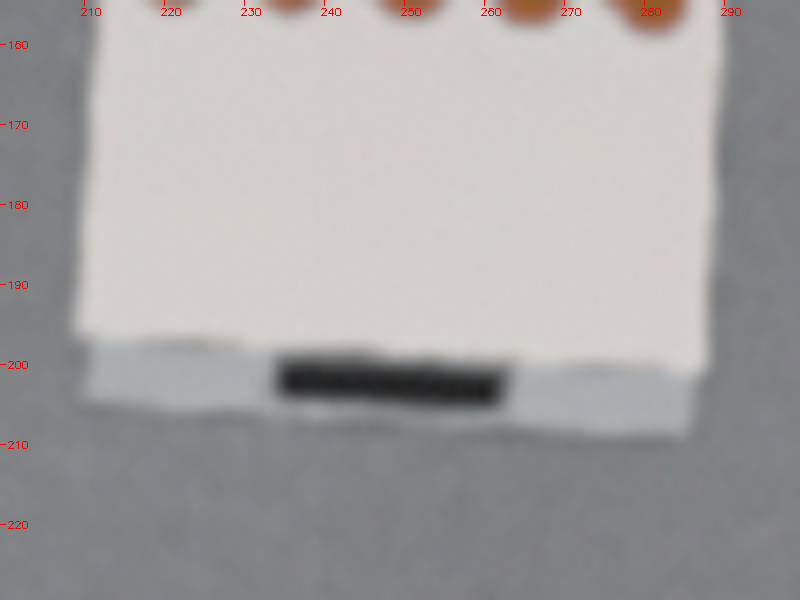

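View pics/topf.png

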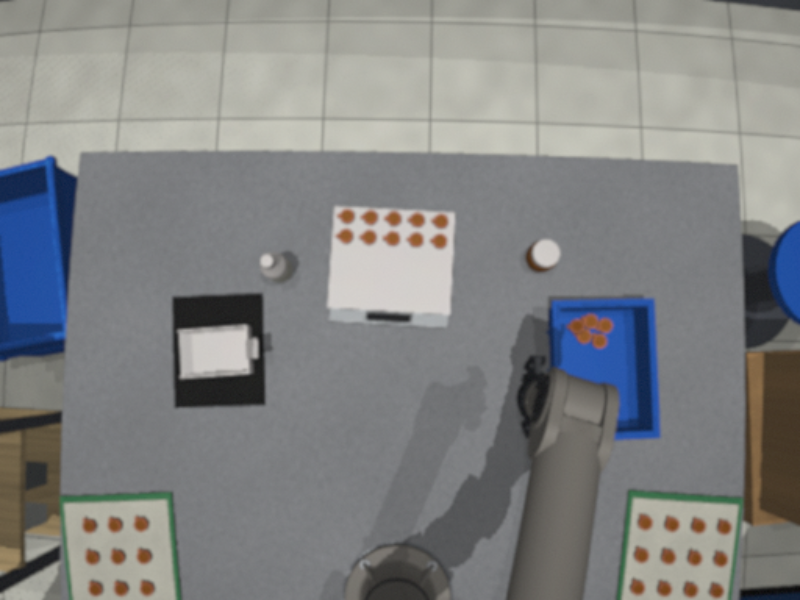

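```bash
python3 - <<'E'
from fit import *
j=cv2.imread("pics/top21_raw.png").astype(float)
g=cv2.GaussianBlur(j.mean(2),(0,0),.6)
cols=[c for c in range(213,285) if not 231<=c<=265]
lo=[];up=[]
R=(j[:,:,2]-j[:,:,0]) # red-blue: board warm, bar cool
for c in cols:
    y=np.arange(200,216); d=-np.diff(g[200:217,c]); k=d.argmax(); 
    s=slice(max(k-2,0),k+3); lo.append((c,(y[s]*d[s]).sum()/d[s].sum()+.5))
    y=np.arange(192,206); d=-np.diff(R[192:207,c]); k=d.argmax(); s=slice(max(k-2,0),k+3); up.append((c,(y[s]*d[s]).sum()/d[s].sum()+.5))
for n,p,z in(("bar near top edge",lo,16),("board/bar line",up,10)):
    W=px2w("top",p,float(z)); f=np.polyfit(W[:,1],W[:,0],1); r=W[:,0]-np.polyval(f,W[:,1])
    print(n,"angle",np.degrees(np.arctan(-f[0])).round(2),"x@y=30",np.polyval(f,30).round(1),"rms",r.std().round(2))
b=cv2.imread("pics/top0_raw.png").astype(float); g=cv2.GaussianBlur(b.mean(2),(0,0),.6); e=[]
for c in range(213,285):
    y=np.arange(193,209); d=-np.diff(g[193:210,c]); k=d.argmax(); s=slice(max(k-2,0),k+3); e.append((c,(y[s]*d[s]).sum()/d[s].sum()+.5))
W=px2w("top",e,10.); f=np.polyfit(W[:,1],W[:,0],1);print("board edge before",np.degrees(np.arctan(-f[0])).round(2),np.polyval(f,30).round(1))
p=T([(88,372),(692,402)],200,155,8);print(px2w("top",p,16.))
E
```

```text
bar near top edge angle -1.95 x@y=30 573.2 rms 0.84
board/bar line angle -2.06 x@y=30 600.0 rms 0.51
board edge before -2.17 600.4
[[589.7389516  153.84930555  16.        ]
 [582.71462031 -93.8141947   16.        ]]
```

```bash
python3 - <<'E'
from h import *
print(env.hand_in()); print(env.state()["t"])
E
```

```text
the job is handed in; nothing more can be done
None
the job is handed in; nothing more can be done
```

I handed the job in at about 35 s of the 64 s, with every step done in the order asked. The hand-in gives no verdict.

**How it went**
- **Medals:** the moves could not tilt the tool, so I gripped the tray's tab across its 40 mm width instead of its 10 mm thickness. I pressed the spout against the tote's inside wall so the tray turned in the fingers. All five medals slid out and lie in the tote.
- **Tray:** I levelled it against the mat and set it down. It first landed about 11 mm off centre, so I regripped it and moved it 11 mm. It now stands empty and flat on the mat.
- **Straightedge:** I lifted it by the rib, laid it on the bench and pushed it against the board's near edge with up to about 20 N before letting go.

**Last checks**
- **Straightedge fit:** there is no visible gap in either camera. It is 0.1–0.2° off parallel to the edge, which is within what the camera can resolve, and its middle is about 1.4 mm from the edge's middle.
- **Tray position:** the pictures show the tray shifted by the planned amount. I did not measure its exact offset from the mat's centre again.
- **Everything else:** the bottle and jar look unmoved. The gripper was clear of everything at about 230 mm height. Wrist readings between moves stayed under about 30 N.

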